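Load the herb dryer and set its wheel

TASK

Set up the herb dryer: take every drying tray there is, those lying about and those in the pile under the lid, and seat them one on another fully down over the dryer's two pins, then put the lid over the pins on top of them. When all that is on, turn the control wheel until the pointer on its rim lines up with the tall index mark on the collar at the back. Keep the trays and the lid level, and leave the other kitchen things where they are.

Things in the scene. Friction and masses are not known exactly. Their poses are not given: they have to be found in the camera images.
- dryer: herb dryer, fixed white unit: a low base 90 (x) x 164 (y) x 20 mm high with two upright pins; joined to its -y end a square control turret 116 x 116 x 46 mm high centred at y = -160 mm. Origin at the centre of the low base's underside; x points about away from the robot, y along the base away from the turret. A wall cupboard hangs beyond x = 0.58 m, from 0.49 m up: keep the wrist clear.
- seat (a point): middle of the low base's top, 20 mm above the worktop, half-way between the pins; axes as the dryer. The pins, 8 mm thick with tapered tips, stand at y = +60 and -60 mm and rise 80 mm above this point. A first tray lies with its origin here, each further one (up to five, then the lid) 14 mm higher.
- pointer (a point): tip of the small black pointer on the control wheel's rim, 46.5 mm from the wheel's axis, above the collar. The wheel is a grey disc 76 mm across on the turret, on an upright axis, its face 61 mm above the worktop; it turns stiffly (0.05 N m) and stays where it is left. The finger bar on its top is in line with the pointer.
- mark (a point): where the pointer tip must come: the point 46.5 mm from the wheel's axis in line with the tall black index mark (3 mm wide, 15 mm high, 49.5 to 53.5 mm from the axis) on the aluminium collar round the wheel, on the side away from the robot. Short flat ticks lie either side of it. The collar does not move.
- bar (a point): on the wheel's axis, 74 mm above the worktop, in the middle of the finger bar that stands on the wheel: 58 long x 12 wide x 24 mm high, its sides free to grip from 62 to 84 mm above the worktop. Its x axis points along the bar to the pointer, z up.
- wheel (a joint): angle of the control wheel about its upright axis, rad: 0 when the pointer points along the dryer's +x, growing counter-clockwise seen from above; stops at -2.2 and 2.2. The pointer begins left of the mark (at a larger angle).
- lid: lid of the dryer, white closed block with six dark slots on its top, otherwise as the trays: 62 (x) x 150 (y) x 14 mm, the same two ears with 12 mm holes at y = +60 and -60 mm, origin at the centre of its underside. It begins as the top of the pile. 0.08-0.17 kg.
- tray1: grey drying tray, open slatted floor, 62 wide (x) x 150 long (y) x 14 mm high, 0.08-0.17 kg; origin at centre of underside, z up. Upright side walls 3.5 mm thick along the middle 94 mm: grip across the 62 mm width. Each end has a 46 x 30 x 14 mm ear with a 12 mm through hole at y = +60 / -60 mm. Same either way round. At the bottom of the pile, on the worktop.
- tray2: grey drying tray, open slatted floor, 62 wide (x) x 150 long (y) x 14 mm high, 0.08-0.17 kg; origin at centre of underside, z up. Upright side walls 3.5 mm thick along the middle 94 mm: grip across the 62 mm width. Each end has a 46 x 30 x 14 mm ear with a 12 mm through hole at y = +60 / -60 mm. Same either way round. In the pile, between tray1 and the lid.
- tray3: grey drying tray, open slatted floor, 62 wide (x) x 150 long (y) x 14 mm high, 0.08-0.17 kg; origin at centre of underside, z up. Upright side walls 3.5 mm thick along the middle 94 mm: grip across the 62 mm width. Each end has a 46 x 30 x 14 mm ear with a 12 mm through hole at y = +60 / -60 mm. Same either way round. Alone on the worktop, if it is there at all.
- tray4: grey drying tray, open slatted floor, 62 wide (x) x 150 long (y) x 14 mm high, 0.08-0.17 kg; origin at centre of underside, z up. Upright side walls 3.5 mm thick along the middle 94 mm: grip across the 62 mm width. Each end has a 46 x 30 x 14 mm ear with a 12 mm through hole at y = +60 / -60 mm. Same either way round. Alone on the worktop, if it is there at all.
- tray5: grey drying tray, open slatted floor, 62 wide (x) x 150 long (y) x 14 mm high, 0.08-0.17 kg; origin at centre of underside, z up. Upright side walls 3.5 mm thick along the middle 94 mm: grip across the 62 mm width. Each end has a 46 x 30 x 14 mm ear with a 12 mm through hole at y = +60 / -60 mm. Same either way round. Alone on the worktop, if it is there at all.
- egg_timer: red-topped egg timer, 62 x 54 mm high; origin at the centre of its underside; not part of the job, leave it alone.
- salt_shaker: salt shaker, 44 x 90 mm high; origin at the centre of its underside; not part of the job, leave it alone.
- jam_jar: jar with a red lid, 67 x 86 mm high; origin at the centre of its underside; not part of the job, leave it alone.
- spice_jar: dark-capped spice jar, 41 x 105 mm high; origin at the centre of its underside; not part of the job, leave it alone.

How it is judged (in metres and radians):
On the way, in this order (a step that is already met when the one before it is completed fails the run):
1. all trays seated on the dryer's pins with the lid on top, let go (horizontal distance between each of tray1, tray2, tray3, tray4, tray5, lid and seat below 0.004 m and angle between the y axis of each of tray1, tray2, tray3, tray4, tray5, lid and the y axis of dryer, either way round below 0.06 rad and angle between each of tray1, tray2, tray3, tray4, tray5, lid's own z axis and vertical below 0.06 rad and (z of tray1 in the frame of seat between -0.0035 and 0.0035 m or z of tray1 in the frame of seat between 0.0105 and 0.0175 m or z of tray1 in the frame of seat between 0.0245 and 0.0315 m or z of tray1 in the frame of seat between 0.0385 and 0.0455 m or z of tray1 in the frame of seat between 0.0525 and 0.0595 m) and contact force between each of tray1, tray2, tray3, tray4, tray5, lid and the fingers below 0.3 N and (z of tray2 in the frame of seat between -0.0035 and 0.0035 m or z of tray2 in the frame of seat between 0.0105 and 0.0175 m or z of tray2 in the frame of seat between 0.0245 and 0.0315 m or z of tray2 in the frame of seat between 0.0385 and 0.0455 m or z of tray2 in the frame of seat between 0.0525 and 0.0595 m) and (z of tray3 in the frame of seat between -0.0035 and 0.0035 m or z of tray3 in the frame of seat between 0.0105 and 0.0175 m or z of tray3 in the frame of seat between 0.0245 and 0.0315 m or z of tray3 in the frame of seat between 0.0385 and 0.0455 m or z of tray3 in the frame of seat between 0.0525 and 0.0595 m) and (z of tray4 in the frame of seat between -0.0035 and 0.0035 m or z of tray4 in the frame of seat between 0.0105 and 0.0175 m or z of tray4 in the frame of seat between 0.0245 and 0.0315 m or z of tray4 in the frame of seat between 0.0385 and 0.0455 m or z of tray4 in the frame of seat between 0.0525 and 0.0595 m) and (z of tray5 in the frame of seat between -0.0035 and 0.0035 m or z of tray5 in the frame of seat between 0.0105 and 0.0175 m or z of tray5 in the frame of seat between 0.0245 and 0.0315 m or z of tray5 in the frame of seat between 0.0385 and 0.0455 m or z of tray5 in the frame of seat between 0.0525 and 0.0595 m) and (z of lid in the frame of seat between 0.0245 and 0.0315 m or z of lid in the frame of seat between 0.0385 and 0.0455 m or z of lid in the frame of seat between 0.0525 and 0.0595 m or z of lid in the frame of seat between 0.0665 and 0.0735 m) and z of lid in the frame of tray1 above 0.01 m and z of lid in the frame of tray2 above 0.01 m and z of lid in the frame of tray3 above 0.01 m and z of lid in the frame of tray4 above 0.01 m and z of lid in the frame of tray5 above 0.01 m), for 0.3 s.
2. then the wheel's pointer lines up with the tall mark (horizontal distance between pointer and mark below 0.004 m), for 0.2 s.
At the end, for the whole second after the job is handed in: All trays present and the lid on the pins, let go, at rest: within 4 mm sideways of the seat, within 0.06 rad of the dryer's direction and of level, stacked closed (each 14 mm layer within 3.5 mm), lid topmost. Pointer tip within 4 mm of the mark point, wheel still (all of step 1 and horizontal distance between pointer and mark below 0.004 m and linear speed of each of tray1, tray2, tray3, tray4, tray5, lid below 0.02 m/s and velocity of joint wheel between -0.05 and 0.05 rad/s); the robot touches nothing.
It fails at once if a tray or the lid is tipped (more than 0.6 rad from level) (angle between any of tray1, tray2, tray3, tray4, tray5, lid's own z axis and vertical above 0.6 rad).
It fails at once if another kitchen thing is moved by more than 3 cm (distance of any of egg_timer, salt_shaker, jam_jar, spice_jar from where it was at the start of the episode above 0.03 m).
Of tray3, tray4, tray5 only 1 to 3 are there at a start; the rules pass over those that are not, and their reading is None.
At some moment in a run one of tray3, tray4, tray5 may be knocked a few centimetres aside while the robot is not near it.
It also fails if it takes over 210 s, if anything falls off the work surface, if the arm or the gripper's body presses on something with over 40 N, if the wrist force passes 120 N, or if a joint passes its speed limit or range.

ROBOT

A 6-joint arm with a two-finger parallel gripper is mounted at the origin on a cart in front of the work surface, level with it; the furniture and walls round the work are solid. World frame = base frame: x ahead of the robot, y to its left, z up, the work surface at z = 0. Lengths are in mm, angles in degrees, forces in N, time in s.
With the tool pointing down it reaches from about 300 to 850 mm from the base axis. Payload 4.2 kg.
Tool frame: the origin (TCP) lies on the mounting face of the last link; the fingertips stand 191 mm ahead of it and the grasp point (between the pads) lies 172 mm ahead of it; z points along the fingers, x is the direction in which the jaws open and shut, and the axes are right-handed (so a half turn about z gives the same grasp; the last joint's range is limited). The gripper opens to 91 mm and grips with 3 to 60 N. Pads are 32 mm wide; open, the fingers measure 118 mm over their backs; the gripper's body (76 mm by 178 mm) begins 60 mm behind the grasp point.
Start: joints at [65.546, 18.312, 89.639, -0, 72.044, -1.146], TCP at [227.508, 528.075, 404.776] pointing down, gripper open.
Joint ranges: [-177.97, 177.97], [-48.28, 115.42], [12.27, 149.76], [-77.06, 257.06], [2.81, 150.46], [-146.56, 146.56]. Speed limits (degrees/s): [147.25, 147.25, 180, 180, 180, 180].

INTERFACE

Orientations are given as [roll, pitch, yaw] about the fixed x, y, z axes, in that order (R = Rz(yaw) Ry(pitch) Rx(roll)).
In Python, from plant import manip gives the robot as it stands.
- The arm moves only by the tool send_rows, never from a script. Its argument "commands" is a list of rows, each a list of 2 entries, a list of its own where there are three numbers: the shift along the tool's x, y, z in mm, then the turn, a rotation vector about the tool's x, y, z in degrees. In form: [[[dx, dy, dz], [rx, ry, rz]], ...]. A call has 1 to 10 rows; each row is the pose to reach, as a shift and turn from the pose commanded when the call began, along the tool's axes at that moment; what a row does not reach only later rows make up. A row lasts 1/12 s, in which the tool goes at most 41.7 mm and 7.16 degrees, less where a joint would pass 70% of its speed; a pose out of reach is approached as far as the arm can. A call with a gripper value outside its range is refused whole. "fingers" is the finger opening in mm, from 0 to 91.2, set as the call begins (left out, the last holds). The fingers move at their own pace and stop on an object; the grip force is fixed at half the most. Time passes only in rows, so rows that repeat a pose let the fingers close. It gives the time, the measured TCP pose, the force and the opening at its end, in the units of the state.
- manip.get_obs(): the state, without advancing time (a new reading comes with each control period).
- manip.capture(name): name is "scene" or "top" or "wrist"; returns (picture, depth): 384x512x3 uint8, red, green, blue; 384x512 float32, mm along the optical axis (not along the pixel's ray), 0 where there is no reading.
- manip.get_calibration(name): a dict with "fx", "fy", "cx", "cy" (pixels), "world_to_cam" (4x4, takes a point from world to camera coordinates); the wrist camera has in their place "mount" (4x4, takes a point from camera to tool coordinates, whose origin is the TCP and whose axes are the tool frame's). Camera axes: x right, y down, z forward; pixel columns grow to the right and rows downward; lengths in mm; the calibration is good to about 2 mm. The wrist camera is an equidistant fisheye: a pixel r from the principal point sees the ray r / f radians off the axis. A picture is of the moment at which its call begins: read the wrist's pose just before it. get_calibration takes no time and is no camera call.
- manip.sign_off(): hands the job in, once; it reports no verdict.
Trained networks look in the newest picture that a camera, given by its name, has taken for a name from the list of things; names that differ only in an ending like _2 or _b are one class to them, and where a whole thing is asked for, a point or a joint stands for the part that bears it (a point fixed in the world has none). Each returns a list of dicts, best first, with "score" (0 to 1); they miss things now and then, are a little off and sometimes report something else, mostly with a low value. They report only what shows in the picture. A call takes as long as a camera call.
- manip.search_frame(camera, query): "centre" ([x, y, z] in mm, in world coordinates, good to about 4 mm: the middle of the surface that is visible of it).
- manip.masks_of(camera, query): "region" (384x512 bool, what is visible of it).
- manip.mark_of(camera, query): "centre" ([x, y, z] in mm, in world coordinates, good to about 4 mm: a listed point, or the origin of a listed thing).
The state is a dict: "t": time; "qpos": joint angles; "joint_vel": joint speeds; "joint_efforts": joint torques, N m; "position": TCP position; "tcp_rot": TCP orientation; "force": force on the tool from outside, world axes, zero at the start; "moment": the same for the moment, N m; "grip_width": opening from 0.0 (shut) to 1.0 (fully open).
Only numpy, scipy, OpenCV 4.12 (cv2) and the standard library are available. Lean on these libraries where they do the work, as an engineer would, in place of code of your own. Each camera call takes 0.05 s, during which the arm holds its last target. There are 200 camera calls.

## Working session

There is one attempt and no reset: what is moved stays moved. The work goes in short steps, Python scripts to look and compute and a tool call to move; the robot and the scene stay as the last step left them, time stands still between calls to the robot, and variables do not carry over. Pictures are saved under pics/ and viewed, about 12 in all and at most 16, crops included, and the job is handed in when it is done.

Besides the shell and the picture viewer there is one more tool, called after "Emit:" by a JSON object that holds its "op" and its "data", one argument or row to a line. send_rows: Moves the arm, as the interface text tells. Its arguments: {"type":"object","properties":{"commands":{"type":"array","items":{"type":"array"}},"fingers":{"type":"number"}},"required":["commands"]}

```bash
ls; mkdir -p pics
cat > h.py <<'E'
from plant import manip
import numpy as np, cv2
from scipy.spatial.transform import Rotation as R
def save(img,name): cv2.imwrite('pics/'+name+'.png',cv2.cvtColor(img,cv2.COLOR_RGB2BGR))
def cloud(cam):
    o=manip.get_obs(); im,d=manip.capture(cam); c=manip.get_calibration(cam)
    v,u=np.mgrid[:384,:512].astype(float)
    x=(u-c['cx'])/c['fx'];y=(v-c['cy'])/c['fy']
    if 'mount' in c:
        r=np.hypot(x,y); k=np.where(r>1e-6,np.tan(np.minimum(r,1.5))/np.maximum(r,1e-6),1); x=x*k;y=y*k
        T=np.eye(4);T[:3,:3]=R.from_euler('xyz',o['tcp_rot'],degrees=True).as_matrix();T[:3,3]=o['position'];T=T@np.array(c['mount'])
    else: T=np.linalg.inv(np.array(c['world_to_cam']))
    P=np.stack([x*d,y*d,d,np.ones_like(d)],-1)@T.T
    P=P[...,:3]; P[d<=0]=np.nan
    return im,d,P
E
python3 - <<'E'
from h import *
print(manip.get_obs())
for c in ('scene','top'):
    im,d,P=cloud(c); save(im,c+'0'); cal=manip.get_calibration(c); print(c,cal['fx'],cal['cx'],cal['cy'],np.round(np.linalg.inv(np.array(cal['world_to_cam'])),2).tolist())
    for q in ['tray1','lid','dryer','seat','pointer','mark','bar','egg_timer','salt_shaker','jam_jar','spice_jar']:
        print(c,q,[(np.round(x['centre']).tolist(),round(x['score'],2)) for x in manip.mark_of(c,q)][:6])
print(manip.get_calibration('wrist'))
E
```

```text
pics
{'t': 0.0, 'qpos': array([ 6.55457747e+01,  1.83512098e+01,  8.97070077e+01, -2.64048313e-04,
        7.20428424e+01, -1.14473588e+00]), 'joint_vel': array([-0.04024419,  0.09706434, -0.07832658, -0.07777711,  0.00750696,
        0.01718287]), 'joint_efforts': array([ 4.55324707e-04, -4.12464416e+01, -2.31979984e+01,  7.26646115e-02,
        4.56305640e-02, -1.52197899e-04]), 'position': array([227.44483748, 527.91915253, 403.92022582]), 'tcp_rot': array([-1.79998232e+02,  1.01044787e-01,  6.66905937e+01]), 'force': array([-0.9879914 , -0.15874477,  0.09228279]), 'moment': array([ 0.05348167, -0.01016805, -0.01282065]), 'grip_width': 1.0053137571522388}
scene 381.3788429576694 259.2872956391658 192.0913528839457 [[0.46, -0.56, 0.68, -253.23], [-0.89, -0.28, 0.37, -416.48], [-0.02, -0.78, -0.63, 739.68], [0.0, 0.0, 0.0, 1.0]]
scene tray1 [([460.0, -368.0, 2.0], 0.67), ([329.0, -298.0, 0.0], 0.66), ([327.0, 293.0, -2.0], 0.65), ([475.0, 382.0, 17.0], 0.58), ([477.0, 382.0, 3.0], 0.49)]
scene lid [([476.0, 387.0, 33.0], 0.86), ([514.0, -82.0, 64.0], 0.61), ([475.0, 383.0, 14.0], 0.
[... 868 characters left out ...]
 -29.0, 59.0], 0.89)]
top mark [([512.0, -82.0, 59.0], 0.77)]
top bar [([470.0, -67.0, 76.0], 0.65)]
top egg_timer [([635.0, 74.0, 1.0], 0.7)]
top salt_shaker []
top jam_jar [([633.0, 162.0, -0.0], 0.71)]
top spice_jar [([646.0, -63.0, 2.0], 0.5)]
{'fx': 297.3186396354542, 'fy': 297.3186396354542, 'cx': 252.72514712084637, 'cy': 192.2465452093744, 'mount': array([[ 9.99999871e-01, -3.43451436e-04,  3.73670766e-04,
         5.16181868e-01],
       [ 2.42824696e-04,  9.70281773e-01,  2.41977729e-01,
        -6.79474253e+01],
       [-4.45673532e-04, -2.41977607e-01,  9.70281732e-01,
         2.14709278e+01],
       [ 0.00000000e+00,  0.00000000e+00,  0.00000000e+00,
         1.00000000e+00]])}
```

View pics/top0.png

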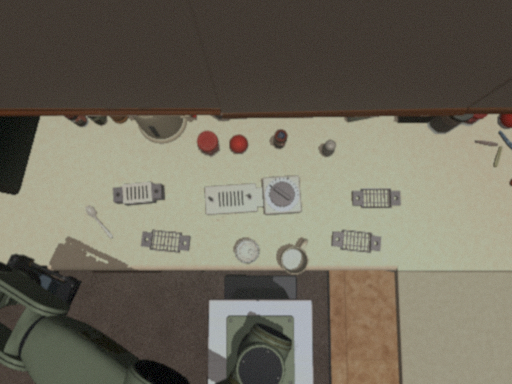

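View pics/scene0.png

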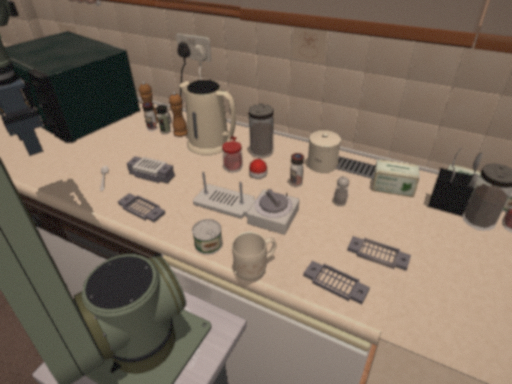

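The top picture shows the pile at px (138,193) and one loose tray at (165,241). Two more loose trays are at (376,198) and (356,241), and the dryer is at about (232,198) with its wheel at (281,194). That makes 5 trays and the lid. I'll move over the left loose tray first.

Emit:
{"op": "send_rows", "data": {
  "commands": [
    [[-174, 184, 24], [0, 0, 73.7]],
    [[-174, 184, 24], [0, 0, 73.7]],
    [[-174, 184, 24], [0, 0, 73.7]],
    [[-174, 184, 24], [0, 0, 73.7]],
    [[-174, 184, 24], [0, 0, 73.7]],
    [[-174, 184, 24], [0, 0, 73.7]],
    [[-174, 184, 24], [0, 0, 73.7]],
    [[-174, 184, 24], [0, 0, 73.7]],
    [[-174, 184, 24], [0, 0, 73.7]],
    [[-174, 184, 24], [0, 0, 73.7]]
  ]
}}

```text
t: 2.03
position: [327.9, 295.0, 381.0]
tcp_rot: [-180.0, -0.0, -5.4]
force: [-0.2, -0.1, -0.0]
grip_width: 0.999
```

```bash
cat >> h.py <<'E'
def pose():
    o=manip.get_obs(); return o['position'],o['tcp_rot']
def delta(pos,yaw):
    "tool-frame shift and turn from the present pose to pos, tool down, tool x at yaw"
    p,r=pose(); A=R.from_euler('xyz',r,degrees=True)
    B=R.from_euler('xyz',[180,0,yaw],degrees=True)
    return np.round(A.inv().apply(np.array(pos)-p),1).tolist(),np.round((A.inv()*B).as_rotvec(degrees=True),1).tolist()
def tray(P,c,z0,z1,rad=110):
    "pose of a tray: points with z in (z0,z1) near c -> centre by min-area rectangle; yaw of short side"
    m=(P[...,2]>z0)&(P[...,2]<z1)&(np.hypot(P[...,0]-c[0],P[...,1]-c[1])<rad)
    q=P[m]; (cx,cy),(w,h),a=cv2.minAreaRect(q[:,:2].astype(np.float32))
    b=cv2.boxPoints(((cx,cy),(w,h),a)); e=b[1]-b[0]; f=b[2]-b[1]
    s=e if np.hypot(*e)<np.hypot(*f) else f
    yaw=(np.degrees(np.arctan2(s[1],s[0]))+90)%180-90
    return np.round([cx,cy,np.nanmedian(q[:,2]),yaw,*sorted((w,h))],1).tolist(),int(m.sum())
E
python3 - <<'E'
from h import *
print(pose())
im,d,P=cloud('wrist'); save(im,'w1')
print(tray(P,(328,295),7,22))
print([(np.round(x['centre'],1).tolist(),round(x['score'],2)) for x in manip.mark_of('wrist','tray3')])
m=(np.hypot(P[...,0]-328,P[...,1]-295)<100); print(np.nanpercentile(P[m][:,2],[2,20,50,80,98]))
E
```

```text
(array([327.86985348, 294.96145512, 380.9508591 ]), array([-1.79974077e+02, -1.51812957e-02, -5.35359401e+00]))
([329.4, 296.9, 12.5, -5.5, 62.3, 149.0], 2357)
[([331.8, 299.1, -4.2], 0.66)]
[ -2.53323082  12.0982101  290.85787078 309.6598539  317.459706  ]
```

View pics/w1.png

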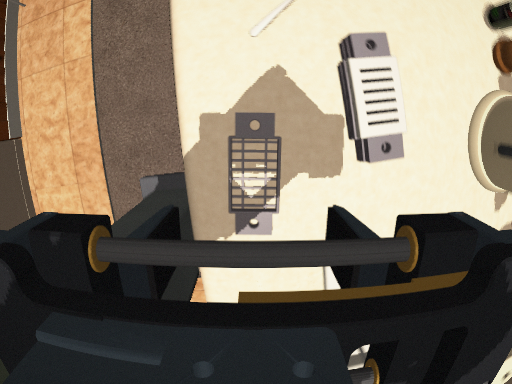

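The wrist view shows the loose tray at px (255,172), measuring 62x149 mm, so the measurement looks trustworthy. The pile with the lid on top is at (375,97). I'll descend and grip.

Emit:
{"op": "send_rows", "data": {
  "commands": [
    [[1.3, -2, 100], [0, 0, 0]],
    [[1.3, -2, 100], [0, 0, 0]],
    [[1.3, -2, 100], [0, 0, 0]],
    [[1.3, -2, 185.5], [0, 0, 0]],
    [[1.3, -2, 185.5], [0, 0, 0]],
    [[1.3, -2, 185.5], [0, 0, 0]],
    [[1.3, -2, 185.5], [0, 0, 0]]
  ]
}}

```text
t: 2.72
position: [329.1, 297.5, 193.8]
tcp_rot: [179.9, 0.1, -4.7]
force: [0.4, -1.3, -0.0]
grip_width: 1.001
```

Emit:
{"op": "send_rows", "data": {
  "commands": [
    [[0, 0, 0], [0, 0, 0]],
    [[0, 0, 0], [0, 0, 0]],
    [[0, 0, 0], [0, 0, 0]],
    [[0, 0, 0], [0, 0, 0]],
    [[0, 0, 0], [0, 0, 0]],
    [[0, 0, 0], [0, 0, 0]]
  ],
  "fingers": 50
}}

```text
t: 3.22
position: [329.2, 297.4, 195.9]
tcp_rot: [-180.0, -0.0, -4.9]
force: [-2.7, -0.7, 4.7]
grip_width: 0.679
```

Emit:
{"op": "send_rows", "data": {
  "commands": [
    [[0, 0, -40], [0, 0, 0]],
    [[0, 0, -80], [0, 0, 0]],
    [[0, 0, -120], [0, 0, 0]],
    [[40, 275, -185], [0, 0, -8]],
    [[40, 275, -185], [0, 0, -8]],
    [[40, 275, -185], [0, 0, -8]],
    [[40, 275, -185], [0, 0, -8]],
    [[40, 275, -185], [0, 0, -8]],
    [[40, 275, -185], [0, 0, -8]],
    [[40, 275, -185], [0, 0, -8]]
  ]
}}

```text
t: 4.05
position: [344.4, 18.1, 380.8]
tcp_rot: [180.0, -0.0, 3.1]
force: [0.8, 0.4, -1.0]
grip_width: 0.677
```

Emit:
{"op": "send_rows", "data": {
  "commands": [
    [[0, 0, 0], [0, 0, 0]],
    [[0, 0, 0], [0, 0, 0]],
    [[0, 0, 0], [0, 0, 0]]
  ]
}}

```text
t: 4.3
position: [345.0, 20.0, 380.0]
tcp_rot: [-180.0, 0.0, 3.0]
force: [0.4, -0.3, -1.0]
grip_width: 0.675
```

Run:
```python
from h import *
print(pose(),manip.get_obs()['grip_width'])
im,d,P=cloud('wrist'); save(im,'w2'); np.savez('w2.npz',P=P,d=d)
for c in ((459,150),(465,32)):
  m=(P[...,2]>60)&(P[...,2]<115)&(np.hypot(P[...,0]-c[0],P[...,1]-c[1])<35)
  q=P[m]; print(m.sum(), np.median(q,0) if len(q) else 0, q.max(0) if len(q) else 0,q.min(0) if len(q) else 0, np.argwhere(m).mean(0) if len(q) else 0)
# base top plane rectangle
print('base',tray(P,(462,92),12,26,130))
# held tray
T=R.from_euler('xyz',pose()[1],degrees=True)
Q=T.inv().apply((P-pose()[0]).reshape(-1,3)).reshape(P.shape)
m=(abs(Q[...,2]-181)<12)&(abs(Q[...,0])<45)&(abs(Q[...,1])<90)
q=Q[m]; print('held',m.sum(),q.min(0),q.max(0),np.median(q,0))
for n in ('seat','pointer','mark','bar'): print(n,[(np.round(x['centre'],1).tolist(),round(x['score'],2)) for x in manip.mark_of('wrist',n)])
```

```text
(array([345.01017012,  19.97434009, 380.00214134]), array([-1.79957172e+02,  3.03573253e-02,  3.00355104e+00])) 0.6747196987623922
147 [455.56320943 151.54275356  84.18943949] [460.81622413 156.54685463  98.5340599 ] [453.37161186 148.83745317  60.51396485] [ 66.03401361 374.29931973]
145 [463.47847364  34.72644809  83.96737639] [469.30369188  37.91899639  98.48170669] [461.68594275  29.83883624  60.05292613] [184.27586207 371.93793103]
base ([467.6, 82.4, 18.7, 4.6, 101.8, 186.1], 9802)
held 6918 [-41.25296275 -74.25772471 169.03901737] [ 40.43097467  41.70472406 192.99761428] [  0.32311267 -49.51107201 183.33898199]
seat [([465.0, 93.4, 19.7], 0.56)]
pointer []
mark []
bar []
```

View pics/w2.png

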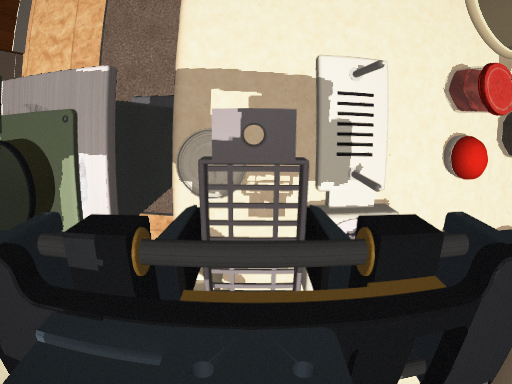

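The held tray is seen with its ear hole at px (254,134). Both pins are in view at (370,68) and (368,182). I'll fit the pins and the held ear in the tool frame.

```bash
cat >> h.py <<'E'
from scipy.optimize import least_squares
def pin(P,c,cam):
    "pin axis xy from visible side: fixed 4 mm radius, seen from cam"
    m=(P[...,2]>35)&(P[...,2]<90)&(np.hypot(P[...,0]-c[0],P[...,1]-c[1])<14)
    q=P[m][:,:2]
    f=lambda x: np.hypot(*(q-x[:2]).T)-4
    u=np.array(c)-cam[:2]; u=u/np.hypot(*u)
    s=least_squares(f,q.mean(0)+3*u,loss='soft_l1',f_scale=.5)
    return s.x,len(q),np.sqrt(np.mean(f(s.x)**2))
def held(P,p,r):
    "held tray in the tool frame: ear edges at -y end, hole centre"
    Q=R.from_euler('xyz',r,degrees=True).inv().apply((P-p).reshape(-1,3)).reshape(P.shape)
    m=(abs(Q[...,2]-181)<10)&(abs(Q[...,0])<45)&(Q[...,1]>-90)&(Q[...,1]<-46)
    q=Q[m]; e=q[(q[:,1]<-50)]
    h=(np.hypot(Q[...,0],Q[...,1]+60)<14)
    pts=cv2.convexHull(e[:,:2].astype(np.float32))
    (cx,cy),(w,hh),a=cv2.minAreaRect(pts)
    ok=np.isfinite(Q[...,2])&m
    # hole: region inside the ear not at tray depth, boundary ring
    im=np.zeros((120,120),np.uint8)
    ij=((e[:,:2]+[30,100])*2).astype(int) if False else None
    g=q[np.hypot(q[:,0],q[:,1]+60)<9]; gi=g[np.hypot(g[:,0],g[:,1]+60)>3]
    s=least_squares(lambda x:np.minimum(np.hypot(*(gi[:,:2]-x).T)-6,0)+0,[0,-60]).x
    return dict(xr=np.percentile(e[:,0],[.5,99.5]).round(1).tolist(),ymin=float(np.percentile(q[:,1],.5).round(1)),hole=s.round(2).tolist(),z=float(np.median(e[:,2]).round(1)))
E
python3 - <<'E'
from h import *
P=np.load('w2.npz')['P']; p,r=pose()
A=R.from_euler('xyz',r,degrees=True)
cam=p+A.apply([.5,-68,21]); print(cam)
a,na,ea=pin(P,(457,152),cam); b,nb,eb=pin(P,(465,33),cam)
print(a,na,ea,b,nb,eb); print('dist',np.hypot(*(a-b)),'mid',(a+b)/2,'yaw',np.degrees(np.arctan2(-(a-b)[0],(a-b)[1])))
print(held(P,p,r))
E
```

```text
[341.88440601  89.03193683 358.89602004]
[458.37391123 153.09506521] 153 0.36221954855585015 [466.27340348  33.49324985] 143 0.43145734554260845
dist 119.86240533863156 mid [462.32365735  93.29415753] yaw 3.7787982920883847
{'xr': [-22.3, 23.2], 'ymin': -73.7, 'hole': [0.38, -58.89], 'z': 183.3}
```

Emit:
{"op": "send_rows", "data": {
  "commands": [
    [[120.6, -68.2, 0], [0, 0, -0.8]],
    [[120.6, -68.2, 0], [0, 0, -0.8]],
    [[120.6, -68.2, 0], [0, 0, -0.8]],
    [[120.6, -68.2, 0], [0, 0, -0.8]],
    [[120.6, -68.2, 40], [0, 0, -0.8]],
    [[120.6, -68.2, 70], [0, 0, -0.8]],
    [[120.6, -68.2, 70], [0, 0, -0.8]],
    [[120.6, -68.2, 70], [0, 0, -0.8]]
  ]
}}

```text
t: 5.22
position: [461.7, 95.4, 309.2]
tcp_rot: [180.0, 0.2, 4.0]
force: [0.3, 0.1, -0.3]
grip_width: 0.673
```

Emit:
{"op": "send_rows", "data": {
  "commands": [
    [[0, 0, 8], [0, 0, 0]],
    [[0, 0, 14], [0, 0, 0]],
    [[0, 0, 20], [0, 0, 0]],
    [[0, 0, 25], [0, 0, 0]],
    [[0, 0, 30], [0, 0, 0]],
    [[0, 0, 30], [0, 0, 0]]
  ]
}}

```text
t: 5.72
position: [461.8, 94.3, 279.5]
tcp_rot: [180.0, 0.1, 3.9]
force: [-0.9, -0.1, -2.3]
grip_width: 0.678
```

Emit:
{"op": "send_rows", "data": {
  "commands": [
    [[0, 0, 10], [0, 0, 0]],
    [[0, 0, 20], [0, 0, 0]],
    [[0, 0, 30], [0, 0, 0]],
    [[0, 0, 40], [0, 0, 0]],
    [[0, 0, 50], [0, 0, 0]],
    [[0, 0, 56], [0, 0, 0]],
    [[0, 0, 60], [0, 0, 0]],
    [[0, 0, 63], [0, 0, 0]],
    [[0, 0, 63], [0, 0, 0]],
    [[0, 0, 63], [0, 0, 0]]
  ]
}}

```text
t: 6.55
position: [462.3, 94.5, 217.5]
tcp_rot: [-180.0, -0.0, 3.9]
force: [0.7, 0.9, -1.5]
grip_width: 0.677
```

Emit:
{"op": "send_rows", "data": {
  "commands": [
    [[0, 0, 0], [0, 0, 0]],
    [[0, 0, 0], [0, 0, 0]],
    [[0, 0, 0], [0, 0, 0]],
    [[0, 0, 0], [0, 0, 0]]
  ],
  "fingers": 80
}}

```text
t: 6.88
position: [462.2, 94.5, 217.6]
tcp_rot: [-180.0, -0.0, 3.9]
force: [-0.1, -0.4, 0.2]
grip_width: 0.874
```

Emit:
{"op": "send_rows", "data": {
  "commands": [
    [[0, 0, -40], [0, 0, 0]],
    [[0, 0, -80], [0, 0, 0]],
    [[0, 0, -120], [0, 0, 0]],
    [[0, 0, -160], [0, 0, 0]],
    [[-15, 230, -163], [0, 0, 5.9]],
    [[-15, 230, -163], [0, 0, 5.9]],
    [[-15, 230, -163], [0, 0, 5.9]],
    [[-15, 230, -163], [0, 0, 5.9]],
    [[-15, 230, -163], [0, 0, 5.9]],
    [[-15, 230, -163], [0, 0, 5.9]]
  ],
  "fingers": 91
}}

```text
t: 7.72
position: [462.2, -139.4, 380.6]
tcp_rot: [179.9, -0.1, -2.2]
force: [0.8, 0.2, -0.4]
grip_width: 1.0
```

Emit:
{"op": "send_rows", "data": {
  "commands": [
    [[8.5, 232, 0], [0, 0, 0]],
    [[8.5, 232, 0], [0, 0, 0]],
    [[8.5, 232, 0], [0, 0, 0]],
    [[8.5, 232, 0], [0, 0, 0]],
    [[8.5, 232, 0], [0, 0, 0]],
    [[8.5, 232, 0], [0, 0, 0]],
    [[8.5, 232, 0], [0, 0, 0]],
    [[8.5, 232, 0], [0, 0, 0]]
  ]
}}

```text
t: 8.38
position: [462.6, -369.2, 379.7]
tcp_rot: [-179.9, 0.0, -2.2]
force: [0.1, 0.5, 0.1]
grip_width: 0.997
```

```bash
cat >> h.py <<'E'
def look(cs,name,z0=7,z1=22,rad=100,tz=195.5):
    "wrist picture, fit trays near cs, give move to grip them"
    print('pose',[x.round(1).tolist() for x in pose()])
    im,d,P=cloud('wrist'); save(im,name); np.savez(name+'.npz',P=P)
    for c in cs:
        try:
            t,n=tray(P,c,z0,z1,rad); print(t,n,'move',delta([t[0],t[1],tz],t[3]))
        except Exception as e: print(c,'none',e)
    return P
E
python3 - <<'E'
from h import *
look([(463,-369),(329,-298)],'w3',rad=90)
E
```

```text
pose [[462.6, -369.2, 379.7], [-179.9, 0.0, -2.2]]
[465.3, -367.4, 12.5, 0.2, 62.4, 149.2] 2331 move ([2.7, -0.5, 184.3], [-0.1, 0.0, -2.3])
[330.6, -300.2, 12.2, -5.6, 62.8, 150.4] 2321 move ([-134.3, -62.7, 184.5], [-0.1, 0.0, 3.5])
```

Emit:
{"op": "send_rows", "data": {
  "commands": [
    [[2.7, -1.9, 100], [0, 0, -2.4]],
    [[2.7, -1.9, 100], [0, 0, -2.4]],
    [[2.7, -1.9, 100], [0, 0, -2.4]],
    [[2.7, -1.9, 184.3], [0, 0, -2.4]],
    [[2.7, -1.9, 184.3], [0, 0, -2.4]],
    [[2.7, -1.9, 184.3], [0, 0, -2.4]],
    [[2.7, -1.9, 184.3], [0, 0, -2.4]],
    [[2.7, -1.9, 184.3], [0, 0, -2.4]]
  ]
}}

```text
t: 9.1
position: [466.0, -365.0, 196.2]
tcp_rot: [-180.0, 0.0, 0.5]
force: [0.6, 0.7, 0.2]
grip_width: 0.995
```

Emit:
{"op": "send_rows", "data": {
  "commands": [
    [[0, 0, 0], [0, 0, 0]],
    [[0, 0, 0], [0, 0, 0]],
    [[0, 0, 0], [0, 0, 0]],
    [[0, 0, 0], [0, 0, 0]],
    [[0, 0, 0], [0, 0, 0]],
    [[0, 0, 0], [0, 0, 0]]
  ],
  "fingers": 50
}}

```text
t: 9.6
position: [465.7, -366.3, 196.3]
tcp_rot: [-180.0, -0.0, 0.4]
force: [-0.4, 0.3, 2.4]
grip_width: 0.676
```

```bash
python3 - <<'E'
s=open('h.py').read().replace("p,r=pose(); A=R.from_euler('xyz',r,degrees=True)\n    B","p,r=pose(); A=R.from_euler('xyz',[180,0,r[2]],degrees=True)\n    B")
open('h.py','w').write(s+'''
def todryer(hc=(.4,1.1),z=310):
    a=np.radians(3.8); p=np.array([462.3-hc[0]*np.cos(a)-hc[1]*np.sin(a),93.3-hc[0]*np.sin(a)+hc[1]*np.cos(a),z])
    return p.round(1).tolist(),delta(p,3.8)
''')
E
python3 - <<'E'
from h import *
print(pose(), todryer(), delta([462,-180,340],0.2))
E
```

```text
(array([ 465.69781175, -366.34836172,  196.29768862]), array([-1.79999250e+02, -1.34649450e-02,  3.63582951e-01])) ([461.8, 94.4, 310.0], ([-0.9, -460.7, -113.7], [0.0, 0.0, -3.4])) ([-2.5, -186.4, -143.7], [0.0, -0.0, 0.2])
```

Emit:
{"op": "send_rows", "data": {
  "commands": [
    [[0, 0, -40], [0, 0, 0]],
    [[0, 0, -80], [0, 0, 0]],
    [[0, 0, -120], [0, 0, 0]],
    [[0, -40, -150], [0, 0, 0]],
    [[0, -80, -150], [0, 0, 0]],
    [[0, -120, -150], [0, 0, 0]],
    [[0, -160, -150], [0, 0, 0]],
    [[0, -200, -150], [0, 0, 0]],
    [[0, -230, -150], [0, 0, 0]],
    [[0, -230, -150], [0, 0, 0]]
  ]
}}

```text
t: 10.43
position: [463.2, -132.0, 345.6]
tcp_rot: [-179.8, 0.1, 0.6]
force: [-0.2, 0.0, -1.2]
grip_width: 0.676
```

Emit:
{"op": "send_rows", "data": {
  "commands": [
    [[0, -40, 0], [0, 0, 0]],
    [[0, -80, 0], [0, 0, 0]],
    [[0, -120, 0], [0, 0, 0]],
    [[0, -160, 0], [0, 0, 0]],
    [[-0.9, -200, 0], [0, 0, -3.4]],
    [[-0.9, -230.7, 0], [0, 0, -3.4]],
    [[-0.9, -230.7, 0], [0, 0, -3.4]],
    [[-0.9, -230.7, 20], [0, 0, -3.4]],
    [[-0.9, -230.7, 36], [0, 0, -3.4]],
    [[-0.9, -230.7, 36], [0, 0, -3.4]]
  ]
}}

```text
t: 11.27
position: [460.9, 93.6, 307.2]
tcp_rot: [179.9, 0.4, 3.8]
force: [-0.7, -0.5, -1.8]
grip_width: 0.675
```

Run:
```python
from h import *
p,r=pose(); print(p,r,todryer())
im,d,P=cloud('wrist'); print(held(P,p,[180,0,r[2]]))
```

```text
[460.85363995  93.59178551 307.19199495] [179.93377213   0.37526806   3.77743662] ([461.8, 94.4, 310.0], ([1.0, -0.7, -2.8], [0.0, 0.0, -0.0]))
{'xr': [-23.9, 21.8], 'ymin': -73.5, 'hole': [-1.17, -58.82], 'z': 183.8}
```

Emit:
{"op": "send_rows", "data": {
  "commands": [
    [[0, 0, 0], [0, 0, 0]],
    [[0, 0, 0], [0, 0, 0]],
    [[0, 0, 0], [0, 0, 0]],
    [[0, 0, 0], [0, 0, 0]]
  ]
}}

```text
t: 11.65
position: [462.1, 94.1, 310.8]
tcp_rot: [-180.0, -0.1, 3.7]
force: [-0.5, -0.2, -0.6]
grip_width: 0.674
```

Run:
```python
from h import *
p,r=pose(); print(p,r,todryer())
im,d,P=cloud('wrist'); print(held(P,p,[180,0,r[2]]))
```

```text
[462.12427002  94.09942757 310.75084855] [-1.79987400e+02 -9.92821653e-02  3.74938762e+00] ([461.8, 94.4, 310.0], ([-0.3, -0.3, 0.8], [0.0, 0.0, -0.1]))
{'xr': [-22.4, 23.3], 'ymin': -73.8, 'hole': [0.4, -59.06], 'z': 183.7}
```

Emit:
{"op": "send_rows", "data": {
  "commands": [
    [[-0.3, -0.2, 7], [0, 0, 0]],
    [[-0.3, -0.2, 14], [0, 0, 0]],
    [[-0.3, -0.2, 21], [0, 0, 0]],
    [[-0.3, -0.2, 28], [0, 0, 0]],
    [[-0.3, -0.2, 37], [0, 0, 0]],
    [[-0.3, -0.2, 47], [0, 0, 0]],
    [[-0.3, -0.2, 57], [0, 0, 0]],
    [[-0.3, -0.2, 67], [0, 0, 0]],
    [[-0.3, -0.2, 75], [0, 0, 0]],
    [[-0.3, -0.2, 79], [0, 0, 0]]
  ]
}}

```text
t: 12.53
position: [461.1, 94.5, 230.0]
tcp_rot: [180.0, 0.2, 3.8]
force: [-9.4, -1.8, 45.8]
grip_width: 0.679
```

Emit:
{"op": "send_rows", "data": {
  "commands": [
    [[0, 0, 0], [0, 0, 0]],
    [[0, 0, 0], [0, 0, 0]],
    [[0, 0, 0], [0, 0, 0]]
  ]
}}

```text
t: 12.78
position: [461.6, 94.5, 230.9]
tcp_rot: [-180.0, -0.0, 3.8]
force: [0.8, -0.6, -1.4]
grip_width: 0.676
```

Emit:
{"op": "send_rows", "data": {
  "commands": [
    [[0, 0, 0], [0, 0, 0]],
    [[0, 0, 0], [0, 0, 0]],
    [[0, 0, 0], [0, 0, 0]],
    [[0, 0, -20], [0, 0, 0]],
    [[0, 0, -60], [0, 0, 0]],
    [[0, 0, -100], [0, 0, 0]],
    [[0, 0, -140], [0, 0, 0]],
    [[0, 0, -150], [0, 0, 0]]
  ],
  "fingers": 80
}}

```text
t: 13.45
position: [462.6, 94.7, 387.3]
tcp_rot: [-179.9, -0.7, 3.8]
force: [0.9, 0.4, -0.2]
grip_width: 0.875
```

Run:
```python
from h import *
print(pose(), delta([331,-250,381],-5.6))
```

```text
(array([462.63893978,  94.72476225, 387.31224724]), array([-179.91315367,   -0.69567879,    3.76901995])) ([-154.0, 335.3, 6.3], [-0.0, -0.0, 9.4])
```

Emit:
{"op": "send_rows", "data": {
  "commands": [
    [[0, 100, 6], [0, 0, 0]],
    [[0, 100, 6], [0, 0, 0]],
    [[0, 100, 6], [0, 0, 0]],
    [[-157, 385, 6], [0, 0, 9.4]],
    [[-157, 385, 6], [0, 0, 9.4]],
    [[-157, 385, 6], [0, 0, 9.4]],
    [[-157, 385, 6], [0, 0, 9.4]],
    [[-157, 385, 6], [0, 0, 9.4]],
    [[-157, 385, 6], [0, 0, 9.4]],
    [[-157, 385, 6], [0, 0, 9.4]]
  ],
  "fingers": 91
}}

```text
t: 14.28
position: [343.1, -270.9, 374.8]
tcp_rot: [-180.0, -0.0, -5.6]
force: [1.2, -0.1, 0.4]
grip_width: 0.997
```

Run:
```python
from h import *
print(pose(), delta([331,-300,381],-5.6))
```

```text
(array([ 343.05164103, -270.87490846,  374.76655553]), array([-1.79996203e+02, -1.61059062e-02, -5.62701227e+00])) ([-9.1, 30.2, -6.2], [0.0, 0.0, -0.0])
```

Emit:
{"op": "send_rows", "data": {
  "commands": [
    [[-9, 30, -6], [0, 0, 0]],
    [[-9, 30, -6], [0, 0, 0]],
    [[-9, 30, -6], [0, 0, 0]],
    [[-9, 30, -6], [0, 0, 0]],
    [[-9, 30, -6], [0, 0, 0]],
    [[-9, 30, -6], [0, 0, 0]]
  ]
}}

```text
t: 14.78
position: [333.0, -297.3, 380.7]
tcp_rot: [-180.0, 0.0, -5.5]
force: [0.1, 0.2, 0.6]
grip_width: 0.998
```

Run:
```python
from h import *
look([(330,-300)],'w4',rad=100)
```

```text
pose [[333.0, -297.3, 380.7], [-180.0, 0.0, -5.5]]
[329.6, -299.8, 12.4, -6.3, 62.6, 150.1] 2346 move ([-3.2, 2.8, 185.2], [0.0, -0.0, 0.8])
```

Emit:
{"op": "send_rows", "data": {
  "commands": [
    [[-3.2, 2.8, 100], [0, 0, 0.8]],
    [[-3.2, 2.8, 100], [0, 0, 0.8]],
    [[-3.2, 2.8, 100], [0, 0, 0.8]],
    [[-3.2, 2.8, 140], [0, 0, 0.8]],
    [[-3.2, 2.8, 170], [0, 0, 0.8]],
    [[-3.2, 2.8, 185], [0, 0, 0.8]],
    [[-3.2, 2.8, 185], [0, 0, 0.8]],
    [[-3.2, 2.8, 185], [0, 0, 0.8]]
  ]
}}

```text
t: 15.5
position: [329.6, -300.4, 195.7]
tcp_rot: [-179.9, 0.1, -6.3]
force: [-0.5, -0.4, -0.2]
grip_width: 0.997
```

Emit:
{"op": "send_rows", "data": {
  "commands": [
    [[0, 0, 0], [0, 0, 0]],
    [[0, 0, 0], [0, 0, 0]],
    [[0, 0, 0], [0, 0, 0]],
    [[0, 0, 0], [0, 0, 0]],
    [[0, 0, 0], [0, 0, 0]],
    [[0, 0, 0], [0, 0, 0]]
  ],
  "fingers": 50
}}

```text
t: 16.0
position: [329.3, -301.0, 196.6]
tcp_rot: [180.0, -0.1, -6.4]
force: [-0.2, 1.5, 5.0]
grip_width: 0.672
```

Run:
```python
from h import *
print(pose(), todryer())
```

```text
(array([ 329.27201157, -301.00713545,  196.62683015]), array([ 1.79959798e+02, -7.01957865e-02, -6.43766718e+00])) ([461.8, 94.4, 310.0], ([87.4, -407.7, -113.4], [-0.0, 0.0, -10.2]))
```

Emit:
{"op": "send_rows", "data": {
  "commands": [
    [[0, 0, -40], [0, 0, 0]],
    [[0, 0, -80], [0, 0, 0]],
    [[0, 0, -120], [0, 0, 0]],
    [[0, 0, -150], [0, 0, 0]],
    [[12, -40, -150], [0, 0, -2]],
    [[20, -80, -150], [0, 0, -4]],
    [[30, -120, -150], [0, 0, -6]],
    [[40, -160, -150], [0, 0, -8]],
    [[45, -200, -150], [0, 0, -10.2]],
    [[45, -210, -150], [0, 0, -10.2]]
  ]
}}

```text
t: 16.83
position: [397.7, -93.3, 345.8]
tcp_rot: [-179.9, 0.0, 4.1]
force: [0.2, -1.3, -1.8]
grip_width: 0.678
```

Run:
```python
from h import *
print(pose(), todryer())
```

```text
(array([397.68730862, -93.31745903, 345.76002221]), array([-1.79858662e+02,  1.96865204e-04,  4.06031892e+00])) ([461.8, 94.4, 310.0], ([77.3, -182.7, 35.8], [0.0, -0.0, 0.3]))
```

Emit:
{"op": "send_rows", "data": {
  "commands": [
    [[20, -40, 0], [0, 0, 0]],
    [[40, -80, 0], [0, 0, 0]],
    [[60, -120, 0], [0, 0, 0]],
    [[77, -160, 0], [0, 0, 0]],
    [[77, -180, 0], [0, 0, 0]],
    [[77, -180, 15], [0, 0, 0]],
    [[77, -180, 34], [0, 0, 0]],
    [[77, -180, 34], [0, 0, 0]],
    [[77, -180, 34], [0, 0, 0]],
    [[77, -180, 34], [0, 0, 0]]
  ]
}}

```text
t: 17.67
position: [462.6, 87.0, 312.5]
tcp_rot: [-180.0, -0.0, 3.7]
force: [0.1, 0.8, -0.1]
grip_width: 0.675
```

Emit:
{"op": "send_rows", "data": {
  "commands": [
    [[0, 0, 0], [0, 0, 0]],
    [[0, 0, 0], [0, 0, 0]]
  ]
}}

```text
t: 17.83
position: [462.6, 87.0, 312.9]
tcp_rot: [-180.0, -0.1, 3.7]
force: [0.1, -0.1, -1.3]
grip_width: 0.676
```

Run:
```python
from h import *
p,r=pose(); print(p,r,todryer())
im,d,P=cloud('wrist'); print(held(P,p,[180,0,r[2]]))
```

```text
[462.63697654  87.00603809 312.9020454 ] [-1.79984718e+02 -1.13002776e-01  3.71617781e+00] ([461.8, 94.4, 310.0], ([-0.3, -7.4, 2.9], [-0.0, 0.0, -0.1]))
{'xr': [-22.6, 22.9], 'ymin': -75.9, 'hole': [0.03, -61.26], 'z': 184.0}
```

Emit:
{"op": "send_rows", "data": {
  "commands": [
    [[-0.2, -5.1, 0], [0, 0, 0]],
    [[-0.2, -5.1, 0], [0, 0, 0]],
    [[-0.2, -5.1, 8], [0, 0, 0]],
    [[-0.2, -5.1, 16], [0, 0, 0]],
    [[-0.2, -5.1, 24], [0, 0, 0]],
    [[-0.2, -5.1, 32], [0, 0, 0]],
    [[-0.2, -5.1, 40], [0, 0, 0]],
    [[-0.2, -5.1, 48], [0, 0, 0]],
    [[-0.2, -5.1, 54], [0, 0, 0]],
    [[-0.2, -5.1, 59], [0, 0, 0]]
  ]
}}

```text
t: 18.72
position: [461.7, 92.5, 252.0]
tcp_rot: [180.0, 0.1, 3.8]
force: [0.1, -0.5, -2.2]
grip_width: 0.676
```

Emit:
{"op": "send_rows", "data": {
  "commands": [
    [[0, 0, 3], [0, 0, 0]],
    [[0, 0, 5], [0, 0, 0]],
    [[0, 0, 7], [0, 0, 0]],
    [[0, 0, 8], [0, 0, 0]],
    [[0, 0, 8.5], [0, 0, 0]],
    [[0, 0, 8.5], [0, 0, 0]]
  ]
}}

```text
t: 19.22
position: [461.9, 92.5, 244.7]
tcp_rot: [-180.0, -0.0, 3.8]
force: [-0.3, 0.4, -0.8]
grip_width: 0.676
```

Emit:
{"op": "send_rows", "data": {
  "commands": [
    [[0, 0, 0], [0, 0, 0]],
    [[0, 0, 0], [0, 0, 0]],
    [[0, 0, 0], [0, 0, 0]],
    [[0, 0, -20], [0, 0, 0]],
    [[0, 0, -60], [0, 0, 0]],
    [[0, 0, -100], [0, 0, 0]],
    [[0, 0, -136], [0, 0, 0]],
    [[0, 0, -136], [0, 0, 0]],
    [[0, 0, -136], [0, 0, 0]],
    [[0, 0, -136], [0, 0, 0]]
  ],
  "fingers": 80
}}

```text
t: 20.05
position: [461.3, 92.4, 379.9]
tcp_rot: [180.0, 0.1, 3.8]
force: [-0.1, 0.3, -1.0]
grip_width: 0.874
```

Run:
```python
from h import *
P=look([(462,93)],'w5',54,67,rad=90)
print(delta([477,385,385],7))
im,d,T=cloud('top')
for x in manip.mark_of('top','tray3')+manip.mark_of('top','lid'): print(np.round(x['centre']),round(x['score'],2))
```

```text
pose [[461.3, 92.4, 379.9], [180.0, 0.1, 3.8]]
[461.5, 99.5, 60.4, 3.9, 62.6, 136.5] 2665 move ([0.7, -7.1, 183.6], [0.0, 0.0, -0.1])
([35.0, -290.9, -5.9], [-0.0, 0.0, -3.2])
[478. 383.  13.] 0.38
[482. 384.  25.] 0.87
[636. 162.  -2.] 0.58
```

View pics/w5.png

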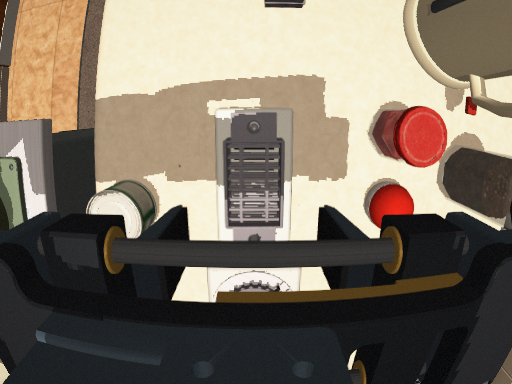

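The stack at px (252,180) has three trays seated, with the top at z≈62. Next I'll look at the pile.

Emit:
{"op": "send_rows", "data": {
  "commands": [
    [[35, -291, -6], [0, 0, -1.5]],
    [[35, -291, -6], [0, 0, -1.5]],
    [[35, -291, -6], [0, 0, -1.5]],
    [[35, -291, -6], [0, 0, -1.5]],
    [[35, -291, -6], [0, 0, -1.5]],
    [[35, -291, -6], [0, 0, -1.5]],
    [[35, -291, -6], [0, 0, -1.5]],
    [[35, -291, -6], [0, 0, -1.5]],
    [[35, -291, -6], [0, 0, -1.5]],
    [[35, -291, -6], [0, 0, -1.5]]
  ],
  "fingers": 91
}}

```text
t: 21.08
position: [477.4, 384.9, 385.0]
tcp_rot: [179.9, 0.1, 5.3]
force: [-0.9, -0.5, 0.8]
grip_width: 1.0
```

Emit:
{"op": "send_rows", "data": {
  "commands": [
    [[0, 0, 0], [0, 0, 0]],
    [[0, 0, 0], [0, 0, 0]]
  ]
}}

```text
t: 21.25
position: [477.7, 383.7, 386.4]
tcp_rot: [180.0, 0.0, 5.2]
force: [-0.3, 0.5, -0.1]
grip_width: 1.001
```

Run:
```python
from h import *
P=look([(478,386)],'w6',34,50,rad=100,tz=224)
print(tray(P,(478,386),20,34,100),tray(P,(478,386),6,20,100))
```

```text
pose [[477.7, 383.7, 386.4], [180.0, 0.0, 5.2]]
[478.6, 385.5, 40.6, 4.8, 62.3, 145.9] 6200 move ([1.0, -1.6, 162.6], [0.0, -0.0, 0.4])
([467.0, 378.6, 26.5, -6.8, 58.8, 142.1], 142) ([491.1, 383.2, 13.1, 4.6, 31.8, 134.0], 32)
```

View pics/w6.png

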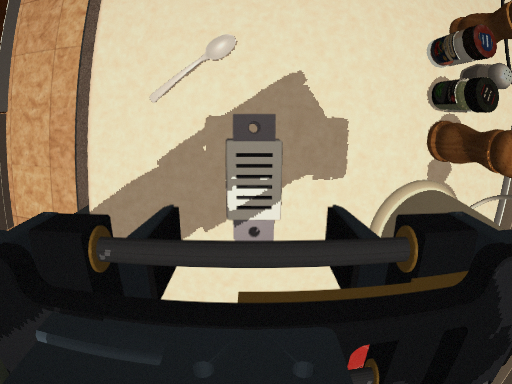

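The pile at px (254,180) has the lid on top. The kettle handle at about (400,210) is nearby, so I'll check its clearance to the gripper body.

Run:
```python
from h import *
P=np.load('w6.npz')['P']
v,u=np.mgrid[:384,:512]
m=(P[...,2]>60)&(P[...,2]<260)&(P[...,0]>520)&(u>360)&(v<235)
q=P[m]; print(len(q))
for y in range(280,500,20):
    s=q[abs(q[:,1]-y)<10]
    if len(s): print(y,s[:,0].min().round(),s[s[:,0].argmin()].round(),len(s))
im,d,T=cloud('scene'); m=(T[...,2]>60)&(T[...,2]<260)&(T[...,0]>500)&(T[...,0]<700)&(T[...,1]>290)&(T[...,1]<480)
q=T[m]; print(len(q), np.percentile(q[:,0],[0,1,5,50]), q[np.argsort(q[:,0])[:5]].round())
```

```text
7085
360 672.0 [672. 368.  60.] 8
380 675.0 [675. 371.  66.] 769
400 526.0 [526. 407. 244.] 145
440 717.0 [717. 449. 135.] 544
460 714.0 [714. 461. 137.] 1029
480 716.0 [716. 472. 137.] 486
988 [518.89398961 521.16143395 522.56312707 661.22374056] [[519. 394. 230.]
 [519. 395. 239.]
 [520. 392. 239.]
 [520. 398. 248.]
 [520. 399. 202.]]
```

Emit:
{"op": "send_rows", "data": {
  "commands": [
    [[0.9, 0, 80], [0, 0, 0.4]],
    [[0.9, 0, 80], [0, 0, 0.4]],
    [[0.9, 0, 80], [0, 0, 0.4]],
    [[0.9, 0, 120], [0, 0, 0.4]],
    [[0.9, 0, 145], [0, 0, 0.4]],
    [[0.9, 0, 158], [0, 0, 0.4]],
    [[0.9, 0, 162], [0, 0, 0.4]],
    [[0.9, 0, 162], [0, 0, 0.4]],
    [[0.9, 0, 162], [0, 0, 0.4]]
  ]
}}

```text
t: 22.1
position: [479.2, 385.5, 226.4]
tcp_rot: [-179.9, -0.1, 4.9]
force: [-0.3, -0.6, 0.7]
grip_width: 1.002
```

Emit:
{"op": "send_rows", "data": {
  "commands": [
    [[0, 0, 0], [0, 0, 0]],
    [[0, 0, 0], [0, 0, 0]],
    [[0, 0, 0], [0, 0, 0]],
    [[0, 0, 0], [0, 0, 0]],
    [[0, 0, 0], [0, 0, 0]],
    [[0, 0, 0], [0, 0, 0]]
  ],
  "fingers": 50
}}

```text
t: 22.6
position: [478.5, 385.4, 225.0]
tcp_rot: [-180.0, -0.0, 4.9]
force: [-0.9, 0.5, 2.3]
grip_width: 0.675
```

Emit:
{"op": "send_rows", "data": {
  "commands": [
    [[0, 0, -15], [0, 0, 0]],
    [[0, 0, -30], [0, 0, 0]],
    [[0, 0, -60], [0, 0, 0]],
    [[0, 0, -60], [0, 0, 0]]
  ]
}}

```text
t: 22.93
position: [479.6, 386.2, 289.2]
tcp_rot: [-179.7, -0.4, 4.9]
force: [0.5, 0.9, -0.9]
grip_width: 0.675
```

Run:
```python
from h import *
p,r=pose(); print(p,r,delta([328,295,205],-4))
im,d,P=cloud('wrist'); print(held(P,p,[180,0,r[2]]))
```

```text
[479.62217893 386.18811615 289.16302433] [-179.71097711   -0.43666138    4.86913786] ([-158.8, 78.0, 84.2], [0.0, -0.0, 8.9])
{'xr': [-21.6, 24.1], 'ymin': -74.1, 'hole': [1.11, -59.44], 'z': 184.2}
```

Emit:
{"op": "send_rows", "data": {
  "commands": [
    [[-40, 20, 0], [0, 0, 2]],
    [[-80, 40, 0], [0, 0, 4]],
    [[-120, 60, 0], [0, 0, 6]],
    [[-159, 78, 0], [0, 0, 8.9]],
    [[-159, 78, 20], [0, 0, 8.9]],
    [[-159, 78, 45], [0, 0, 8.9]],
    [[-159, 78, 65], [0, 0, 8.9]],
    [[-159, 78, 78], [0, 0, 8.9]],
    [[-159, 78, 84], [0, 0, 8.9]],
    [[-159, 78, 84], [0, 0, 8.9]]
  ]
}}

```text
t: 23.82
position: [326.0, 293.5, 198.7]
tcp_rot: [179.8, 0.2, -4.0]
force: [-0.5, 0.3, -1.8]
grip_width: 0.673
```

Emit:
{"op": "send_rows", "data": {
  "commands": [
    [[0, 0, 0], [0, 0, 0]],
    [[0, 0, 0], [0, 0, 0]],
    [[0, 0, 0], [0, 0, 0]]
  ]
}}

```text
t: 24.07
position: [327.0, 294.3, 201.1]
tcp_rot: [-179.9, -0.1, -4.0]
force: [-0.4, 0.3, -1.3]
grip_width: 0.674
```

Emit:
{"op": "send_rows", "data": {
  "commands": [
    [[0, 0, 2], [0, 0, 0]],
    [[0, 0, 3.5], [0, 0, 0]],
    [[0, 0, 3.5], [0, 0, 0]],
    [[0, 0, 3.5], [0, 0, 0]]
  ]
}}

```text
t: 24.4
position: [326.7, 294.0, 197.0]
tcp_rot: [-180.0, -0.0, -4.0]
force: [-0.6, 1.2, -2.3]
grip_width: 0.673
```

Emit:
{"op": "send_rows", "data": {
  "commands": [
    [[0, 0, 0], [0, 0, 0]],
    [[0, 0, 0], [0, 0, 0]],
    [[0, 0, 0], [0, 0, 0]],
    [[0, 0, -20], [0, 0, 0]],
    [[0, 0, -60], [0, 0, 0]],
    [[0, 0, -100], [0, 0, 0]],
    [[70, -44, -140], [0, 0, -5]],
    [[144, -88, -187], [0, 0, -9]],
    [[144, -88, -187], [0, 0, -9]],
    [[144, -88, -187], [0, 0, -9]]
  ],
  "fingers": 91
}}

```text
t: 25.23
position: [459.3, 362.7, 374.9]
tcp_rot: [-180.0, -0.1, 5.0]
force: [0.3, 0.8, -0.3]
grip_width: 0.994
```

Emit:
{"op": "send_rows", "data": {
  "commands": [
    [[0, 0, 0], [0, 0, 0]],
    [[0, 0, 0], [0, 0, 0]],
    [[0, 0, 0], [0, 0, 0]],
    [[0, 0, 0], [0, 0, 0]]
  ]
}}

```text
t: 25.57
position: [457.1, 361.7, 372.1]
tcp_rot: [179.9, 0.2, 5.0]
force: [0.2, -0.3, -0.1]
grip_width: 0.998
```

Run:
```python
from h import *
P=look([(478,386)],'w7',20,34,rad=100,tz=210.3)
print(tray(P,(328,295),7,22,100))
```

```text
pose [[457.1, 361.7, 372.1], [179.9, 0.2, 5.0]]
[477.3, 382.9, 26.4, 4.7, 62.5, 151.0] 2853 move ([22.0, -19.3, 162.0], [0.0, -0.0, 0.3])
([328.6, 317.8, 12.4, -4.5, 60.7, 100.4], 2235)
```

Emit:
{"op": "send_rows", "data": {
  "commands": [
    [[22, -19.3, 60], [0, 0, 0.3]],
    [[22, -19.3, 60], [0, 0, 0.3]],
    [[22, -19.3, 80], [0, 0, 0.3]],
    [[22, -19.3, 110], [0, 0, 0.3]],
    [[22, -19.3, 140], [0, 0, 0.3]],
    [[22, -19.3, 155], [0, 0, 0.3]],
    [[22, -19.3, 162], [0, 0, 0.3]],
    [[22, -19.3, 162], [0, 0, 0.3]],
    [[22, -19.3, 162], [0, 0, 0.3]]
  ]
}}

```text
t: 26.37
position: [478.3, 383.5, 211.7]
tcp_rot: [-180.0, -0.0, 4.7]
force: [0.8, 0.2, 0.1]
grip_width: 0.995
```

Emit:
{"op": "send_rows", "data": {
  "commands": [
    [[0, 0, 0], [0, 0, 0]],
    [[0, 0, 0], [0, 0, 0]],
    [[0, 0, 0], [0, 0, 0]],
    [[0, 0, 0], [0, 0, 0]],
    [[0, 0, 0], [0, 0, 0]],
    [[0, 0, 0], [0, 0, 0]]
  ],
  "fingers": 50
}}

```text
t: 26.87
position: [478.5, 383.5, 211.8]
tcp_rot: [-180.0, -0.0, 4.7]
force: [-1.5, 0.0, 4.2]
grip_width: 0.674
```

Run:
```python
from h import *
print(pose(),todryer((.3,0),310))
```

```text
(array([478.45767943, 383.51434111, 211.81146117]), array([-1.79971887e+02, -2.26235090e-02,  4.66698614e+00])) ([462.0, 93.3, 310.0], ([-40.0, 287.9, -98.2], [0.0, -0.0, 0.9]))
```

Emit:
{"op": "send_rows", "data": {
  "commands": [
    [[0, 0, -30], [0, 0, 0]],
    [[0, 0, -70], [0, 0, 0]],
    [[0, 0, -100], [0, 0, 0]],
    [[-10, 40, -110], [0, 0, 0.9]],
    [[-20, 80, -110], [0, 0, 0.9]],
    [[-30, 120, -110], [0, 0, 0.9]],
    [[-40, 160, -110], [0, 0, 0.9]],
    [[-40, 200, -110], [0, 0, 0.9]],
    [[-40, 240, -110], [0, 0, 0.9]],
    [[-40, 270, -110], [0, 0, 0.9]]
  ]
}}

```text
t: 27.7
position: [459.9, 108.5, 321.2]
tcp_rot: [180.0, 0.0, 3.7]
force: [-0.1, -0.7, -0.8]
grip_width: 0.677
```

Emit:
{"op": "send_rows", "data": {
  "commands": [
    [[0, 10, 0], [0, 0, 0]],
    [[0, 18, 0], [0, 0, 0]],
    [[0, 18, 10], [0, 0, 0]],
    [[0, 18, 10], [0, 0, 0]],
    [[0, 18, 10], [0, 0, 0]],
    [[0, 18, 10], [0, 0, 0]],
    [[0, 18, 10], [0, 0, 0]]
  ]
}}

```text
t: 28.28
position: [461.9, 93.9, 311.4]
tcp_rot: [-180.0, -0.0, 3.8]
force: [0.2, 0.3, -0.8]
grip_width: 0.676
```

Run:
```python
from h import *
p,r=pose()
im,d,P=cloud('wrist'); h=held(P,p,[180,0,r[2]]); print(h)
hc=(h['hole'][0],h['hole'][1]+60.1); print(p,r,todryer(hc,260.5))
```

```text
{'xr': [-22.7, 22.9], 'ymin': -74.9, 'hole': [-0.01, -59.93], 'z': 185.3}
[461.93982992  93.87354079 311.42488955] [-1.79984998e+02 -3.32984707e-02  3.84365284e+00] ([462.3, 93.5, 260.5], ([0.4, 0.3, 50.9], [0.0, -0.0, 0.0]))
```

Emit:
{"op": "send_rows", "data": {
  "commands": [
    [[0.3, 0.3, 7], [0, 0, 0]],
    [[0.3, 0.3, 14], [0, 0, 0]],
    [[0.3, 0.3, 21], [0, 0, 0]],
    [[0.3, 0.3, 28], [0, 0, 0]],
    [[0.3, 0.3, 35], [0, 0, 0]],
    [[0.3, 0.3, 41], [0, 0, 0]],
    [[0.3, 0.3, 45], [0, 0, 0]],
    [[0.3, 0.3, 48], [0, 0, 0]],
    [[0.3, 0.3, 50], [0, 0, 0]],
    [[0.3, 0.3, 51], [0, 0, 0]]
  ]
}}

```text
t: 29.17
position: [462.1, 92.8, 259.9]
tcp_rot: [-180.0, 0.0, 3.8]
force: [-0.3, 0.4, -1.9]
grip_width: 0.672
```

Emit:
{"op": "send_rows", "data": {
  "commands": [
    [[0, 0, 0], [0, 0, 0]],
    [[0, 0, 0], [0, 0, 0]],
    [[0, 0, 0], [0, 0, 0]]
  ]
}}

```text
t: 29.42
position: [462.2, 92.9, 260.4]
tcp_rot: [-180.0, -0.0, 3.8]
force: [0.1, -0.1, -0.9]
grip_width: 0.679
```

Emit:
{"op": "send_rows", "data": {
  "commands": [
    [[0, 0, 0], [0, 0, 0]],
    [[0, 0, 0], [0, 0, 0]],
    [[0, 0, 0], [0, 0, 0]],
    [[0, 0, -20], [0, 0, 0]],
    [[0, 0, -60], [0, 0, 0]],
    [[0, 0, -100], [0, 0, 0]],
    [[4, -40, -120], [0, 0, 0]],
    [[8, -80, -120], [0, 0, 0]],
    [[12, -120, -120], [0, 0, 0]],
    [[16, -160, -120], [0, 0, 0]]
  ],
  "fingers": 91
}}

```text
t: 30.25
position: [467.3, 255.2, 381.3]
tcp_rot: [-179.9, -0.1, 3.7]
force: [0.8, -0.5, -0.9]
grip_width: 0.997
```

Emit:
{"op": "send_rows", "data": {
  "commands": [
    [[12, -40, 0], [0, 0, -1]],
    [[12, -80, 0], [0, 0, -1]],
    [[12, -112, 0], [0, 0, -1]],
    [[12, -112, 0], [0, 0, -1]],
    [[12, -112, 0], [0, 0, -1]],
    [[12, -112, 0], [0, 0, -1]],
    [[12, -112, 0], [0, 0, -1]]
  ]
}}

```text
t: 30.83
position: [472.2, 364.9, 380.2]
tcp_rot: [180.0, 0.0, 4.7]
force: [0.5, -1.2, -0.6]
grip_width: 0.997
```

Run:
```python
from h import *
P=look([(478,384)],'w8',7,22,rad=100,tz=196.5)
```

```text
pose [[472.2, 364.9, 380.2], [180.0, 0.0, 4.7]]
[477.1, 381.3, 12.5, 5.6, 62.4, 150.2] 2406 move ([6.1, -16.1, 183.9], [0.0, 0.0, -0.9])
```

Emit:
{"op": "send_rows", "data": {
  "commands": [
    [[6.1, -16.1, 80], [0, 0, -0.9]],
    [[6.1, -16.1, 80], [0, 0, -0.9]],
    [[6.1, -16.1, 100], [0, 0, -0.9]],
    [[6.1, -16.1, 130], [0, 0, -0.9]],
    [[6.1, -16.1, 160], [0, 0, -0.9]],
    [[6.1, -16.1, 177], [0, 0, -0.9]],
    [[6.1, -16.1, 184], [0, 0, -0.9]],
    [[6.1, -16.1, 184], [0, 0, -0.9]],
    [[6.1, -16.1, 184], [0, 0, -0.9]]
  ]
}}

```text
t: 31.63
position: [477.5, 382.3, 197.1]
tcp_rot: [-180.0, -0.1, 5.6]
force: [0.9, 0.8, 0.3]
grip_width: 0.996
```

Emit:
{"op": "send_rows", "data": {
  "commands": [
    [[0, 0, 0], [0, 0, 0]],
    [[0, 0, 0], [0, 0, 0]],
    [[0, 0, 0], [0, 0, 0]],
    [[0, 0, 0], [0, 0, 0]],
    [[0, 0, 0], [0, 0, 0]],
    [[0, 0, 0], [0, 0, 0]]
  ],
  "fingers": 50
}}

```text
t: 32.13
position: [477.0, 382.8, 196.9]
tcp_rot: [-180.0, -0.1, 5.7]
force: [-0.6, -0.3, 3.8]
grip_width: 0.673
```

Run:
```python
from h import *
print(pose(),todryer((.2,0),318))
```

```text
(array([476.98029597, 382.79688617, 196.8803291 ]), array([-1.79965217e+02, -5.16552445e-02,  5.67502736e+00])) ([462.1, 93.3, 318.0], ([-43.4, 286.6, -121.1], [-0.0, -0.0, 1.9]))
```

Emit:
{"op": "send_rows", "data": {
  "commands": [
    [[0, 0, -40], [0, 0, 0]],
    [[0, 0, -80], [0, 0, 0]],
    [[0, 0, -120], [0, 0, 0]],
    [[-10, 40, -130], [0, 0, 1.9]],
    [[-20, 80, -130], [0, 0, 1.9]],
    [[-30, 120, -130], [0, 0, 1.9]],
    [[-43, 160, -130], [0, 0, 1.9]],
    [[-43, 200, -130], [0, 0, 1.9]],
    [[-43, 240, -130], [0, 0, 1.9]],
    [[-43, 270, -130], [0, 0, 1.9]]
  ]
}}

```text
t: 32.97
position: [460.0, 107.3, 326.1]
tcp_rot: [180.0, 0.0, 3.8]
force: [-0.1, -0.5, -0.8]
grip_width: 0.675
```

Emit:
{"op": "send_rows", "data": {
  "commands": [
    [[0, 10, 0], [0, 0, 0]],
    [[0, 17, 0], [0, 0, 0]],
    [[0, 17, 12], [0, 0, 0]],
    [[0, 17, 12], [0, 0, 0]],
    [[0, 17, 12], [0, 0, 0]],
    [[0, 17, 12], [0, 0, 0]],
    [[0, 17, 12], [0, 0, 0]]
  ]
}}

```text
t: 33.55
position: [462.1, 93.5, 314.5]
tcp_rot: [-180.0, -0.0, 3.8]
force: [0.3, -0.8, -1.4]
grip_width: 0.674
```

Run:
```python
from h import *
p,r=pose()
im,d,P=cloud('wrist'); h=held(P,p,[180,0,r[2]]); print(h)
hc=(h['hole'][0],h['hole'][1]+60.1); print(p,r,todryer(hc,273.5))
```

```text
{'xr': [-22.4, 23.2], 'ymin': -73.7, 'hole': [0.27, -58.77], 'z': 184.3}
[462.0655571   93.54224921 314.46258003] [-1.79982607e+02 -3.21980660e-02  3.84455860e+00] ([461.9, 94.6, 273.5], ([-0.0, -1.2, 41.0], [-0.0, -0.0, 0.0]))
```

Emit:
{"op": "send_rows", "data": {
  "commands": [
    [[0, -1.2, 4], [0, 0, 0]],
    [[0, -1.2, 8], [0, 0, 0]],
    [[0, -1.2, 13], [0, 0, 0]],
    [[0, -1.2, 18], [0, 0, 0]],
    [[0, -1.2, 24], [0, 0, 0]],
    [[0, -1.2, 30], [0, 0, 0]],
    [[0, -1.2, 35], [0, 0, 0]],
    [[0, -1.2, 38], [0, 0, 0]],
    [[0, -1.2, 40], [0, 0, 0]],
    [[0, -1.2, 41], [0, 0, 0]]
  ]
}}

```text
t: 34.43
position: [461.8, 93.9, 272.8]
tcp_rot: [180.0, 0.0, 3.8]
force: [-1.3, -1.1, 5.2]
grip_width: 0.677
```

Emit:
{"op": "send_rows", "data": {
  "commands": [
    [[0, 0, 0], [0, 0, 0]],
    [[0, 0, 0], [0, 0, 0]],
    [[0, 0, 0], [0, 0, 0]]
  ]
}}

```text
t: 34.68
position: [461.9, 94.0, 273.4]
tcp_rot: [-180.0, -0.0, 3.8]
force: [-0.6, 0.7, -0.2]
grip_width: 0.678
```

Emit:
{"op": "send_rows", "data": {
  "commands": [
    [[0, 0, 0], [0, 0, 0]],
    [[0, 0, 0], [0, 0, 0]],
    [[0, 0, 0], [0, 0, 0]],
    [[0, 0, -20], [0, 0, 0]],
    [[0, 0, -60], [0, 0, 0]],
    [[0, 0, -100], [0, 0, 0]],
    [[-15, -30, -108], [0, 0, 2]],
    [[-35, -60, -108], [0, 0, 4]],
    [[-55, -90, -108], [0, 0, 6]],
    [[-75, -120, -108], [0, 0, 7.8]]
  ],
  "fingers": 91
}}

```text
t: 35.52
position: [378.0, 209.5, 381.7]
tcp_rot: [-179.9, -0.1, -4.2]
force: [0.4, 0.5, -0.3]
grip_width: 1.001
```

Emit:
{"op": "send_rows", "data": {
  "commands": [
    [[-57, -77, 0], [0, 0, 0]],
    [[-57, -77, 0], [0, 0, 0]],
    [[-57, -77, 0], [0, 0, 0]],
    [[-57, -77, 0], [0, 0, 0]],
    [[-57, -77, 0], [0, 0, 0]],
    [[-57, -77, 0], [0, 0, 0]],
    [[-57, -77, 0], [0, 0, 0]]
  ]
}}

```text
t: 36.1
position: [328.3, 288.7, 381.2]
tcp_rot: [180.0, -0.0, -4.1]
force: [0.9, 0.0, -0.1]
grip_width: 0.999
```

Run:
```python
from h import *
P=look([(327,295)],'w9',7,22,rad=100,tz=196.5)
```

```text
pose [[328.3, 288.7, 381.2], [180.0, -0.0, -4.1]]
[326.5, 292.5, 12.6, -4.3, 62.2, 149.8] 5519 move ([-2.1, -3.7, 184.7], [-0.0, -0.0, 0.2])
```

Emit:
{"op": "send_rows", "data": {
  "commands": [
    [[-2.1, -3.7, 80], [0, 0, 0.2]],
    [[-2.1, -3.7, 80], [0, 0, 0.2]],
    [[-2.1, -3.7, 100], [0, 0, 0.2]],
    [[-2.1, -3.7, 130], [0, 0, 0.2]],
    [[-2.1, -3.7, 160], [0, 0, 0.2]],
    [[-2.1, -3.7, 177], [0, 0, 0.2]],
    [[-2.1, -3.7, 184.5], [0, 0, 0.2]],
    [[-2.1, -3.7, 184.5], [0, 0, 0.2]],
    [[-2.1, -3.7, 184.5], [0, 0, 0.2]]
  ]
}}

```text
t: 36.9
position: [326.5, 293.3, 197.1]
tcp_rot: [-180.0, -0.0, -4.3]
force: [0.3, 0.6, 0.6]
grip_width: 0.997
```

Emit:
{"op": "send_rows", "data": {
  "commands": [
    [[0, 0, 0], [0, 0, 0]],
    [[0, 0, 0], [0, 0, 0]],
    [[0, 0, 0], [0, 0, 0]],
    [[0, 0, 0], [0, 0, 0]],
    [[0, 0, 0], [0, 0, 0]],
    [[0, 0, 0], [0, 0, 0]]
  ],
  "fingers": 50
}}

```text
t: 37.4
position: [326.0, 293.6, 197.3]
tcp_rot: [-179.9, -0.1, -4.2]
force: [0.0, -0.9, 5.7]
grip_width: 0.673
```

Run:
```python
from h import *
print(pose(),todryer((.2,0),318))
```

```text
(array([325.95448211, 293.59002974, 197.25031555]), array([-1.79949418e+02, -5.95204246e-02, -4.20833093e+00])) ([462.1, 93.3, 318.0], ([150.5, 189.8, -120.7], [0.0, 0.0, -8.0]))
```

Emit:
{"op": "send_rows", "data": {
  "commands": [
    [[0, 0, -40], [0, 0, 0]],
    [[0, 0, -80], [0, 0, 0]],
    [[0, 0, -120], [0, 0, 0]],
    [[25, 30, -135], [0, 0, -2]],
    [[50, 60, -135], [0, 0, -4]],
    [[75, 90, -135], [0, 0, -6]],
    [[100, 120, -135], [0, 0, -8]],
    [[125, 150, -135], [0, 0, -8]],
    [[145, 180, -135], [0, 0, -8]],
    [[150, 190, -135], [0, 0, -8]]
  ]
}}

```text
t: 38.23
position: [463.3, 89.7, 331.5]
tcp_rot: [179.9, -0.1, 3.6]
force: [0.3, 0.2, -1.4]
grip_width: 0.681
```

Emit:
{"op": "send_rows", "data": {
  "commands": [
    [[0, 0, 0], [0, 0, 0]],
    [[0, 0, 6], [0, 0, 0]],
    [[0, 0, 12], [0, 0, 0]],
    [[0, 0, 12], [0, 0, 0]],
    [[0, 0, 12], [0, 0, 0]],
    [[0, 0, 12], [0, 0, 0]]
  ]
}}

```text
t: 38.73
position: [461.0, 93.7, 319.5]
tcp_rot: [-180.0, 0.0, 3.9]
force: [0.1, -0.3, -1.5]
grip_width: 0.677
```

Run:
```python
from h import *
p,r=pose()
im,d,P=cloud('wrist'); h=held(P,p,[180,0,r[2]]); print(h)
hc=(h['hole'][0],h['hole'][1]+60.1); print(p,r,todryer(hc,287.8))
```

```text
{'xr': [-23.1, 22.6], 'ymin': -73.8, 'hole': [-0.46, -58.99], 'z': 184.8}
[460.99906392  93.74763898 319.52229975] [-1.79990329e+02  2.07512584e-02  3.86761826e+00] ([462.7, 94.4, 287.8], ([1.6, -0.7, 31.9], [0.0, -0.0, 0.1]))
```

Emit:
{"op": "send_rows", "data": {
  "commands": [
    [[1.2, -0.6, 0], [0, 0, 0]],
    [[1.2, -0.6, 5], [0, 0, 0]],
    [[1.2, -0.6, 10], [0, 0, 0]],
    [[1.2, -0.6, 15], [0, 0, 0]],
    [[1.2, -0.6, 20], [0, 0, 0]],
    [[1.2, -0.6, 24], [0, 0, 0]],
    [[1.2, -0.6, 27], [0, 0, 0]],
    [[1.2, -0.6, 29], [0, 0, 0]],
    [[1.2, -0.6, 31], [0, 0, 0]],
    [[1.2, -0.6, 31.8], [0, 0, 0]]
  ]
}}

```text
t: 39.62
position: [462.5, 93.5, 287.6]
tcp_rot: [-180.0, 0.0, 3.8]
force: [-0.2, -0.7, -2.3]
grip_width: 0.677
```

Emit:
{"op": "send_rows", "data": {
  "commands": [
    [[0, 0, 0], [0, 0, 0]],
    [[0, 0, 0], [0, 0, 0]],
    [[0, 0, 0], [0, 0, 0]]
  ]
}}

```text
t: 39.87
position: [462.6, 93.6, 288.0]
tcp_rot: [-180.0, -0.0, 3.8]
force: [0.8, 0.4, -1.4]
grip_width: 0.679
```

Emit:
{"op": "send_rows", "data": {
  "commands": [
    [[0, 0, 0], [0, 0, 0]],
    [[0, 0, 0], [0, 0, 0]],
    [[0, 0, 0], [0, 0, 0]],
    [[0, 0, 0], [0, 0, 0]],
    [[0, 0, -20], [0, 0, 0]],
    [[0, 0, -60], [0, 0, 0]],
    [[0, 0, -95], [0, 0, 0]],
    [[0, 35, -95], [0, 0, 0]],
    [[0, 35, -95], [0, 0, 0]],
    [[0, 35, -95], [0, 0, 0]]
  ],
  "fingers": 91
}}

```text
t: 40.7
position: [464.7, 57.8, 383.3]
tcp_rot: [-180.0, -0.1, 3.6]
force: [-0.9, 0.3, -0.6]
grip_width: 0.996
```

Emit:
{"op": "send_rows", "data": {
  "commands": [
    [[0, 0, 0], [0, 0, 0]],
    [[0, 0, 0], [0, 0, 0]]
  ]
}}

```text
t: 40.87
position: [464.6, 59.0, 382.1]
tcp_rot: [-180.0, 0.1, 3.8]
force: [0.3, -0.1, -0.1]
grip_width: 0.998
```

Run:
```python
from h import *
P=look([(462,93)],'w10',96,109,rad=90)
im,d,T=cloud('scene'); save(im[100:300,150:350].repeat(3,0).repeat(3,1),'s10')
c=np.array([470,-68]); print(delta([475,-90,381],3.8))
```

```text
pose [[464.6, 59.0, 382.1], [-180.0, 0.1, 3.8]]
[462.9, 92.6, 102.6, 3.8, 62.4, 150.3] 10171 move ([0.5, -33.5, 186.6], [-0.0, -0.0, 0.0])
([0.3, 149.5, 1.2], [0.0, -0.0, 0.0])
```

View pics/s10.png

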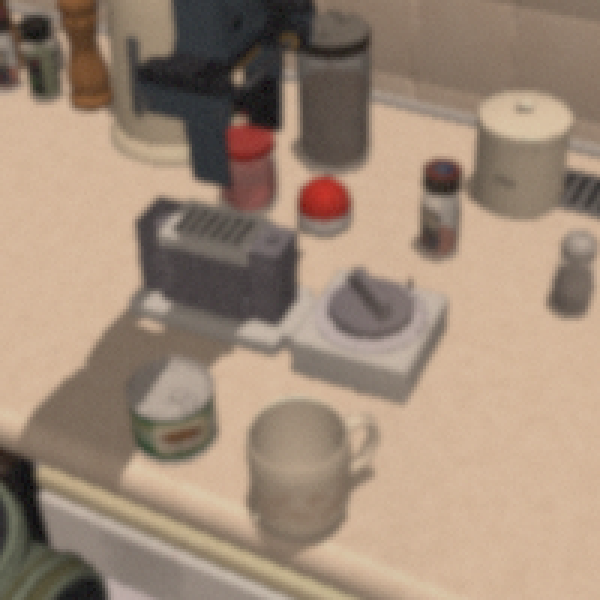

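The stack is closed and the lid is on top (centre 462.9, 92.6, z top ≈104, yaw 3.8°). Next I'll view the wheel from above.

Emit:
{"op": "send_rows", "data": {
  "commands": [
    [[0, 160, 2], [0, 0, 0]],
    [[0, 160, 2], [0, 0, 0]],
    [[0, 160, 2], [0, 0, 0]],
    [[0, 160, 2], [0, 0, 0]],
    [[0, 160, 2], [0, 0, 0]],
    [[0, 160, 2], [0, 0, 0]],
    [[0, 160, 2], [0, 0, 0]],
    [[0, 160, 2], [0, 0, 0]]
  ]
}}

```text
t: 41.63
position: [475.3, -99.8, 380.6]
tcp_rot: [-180.0, 0.0, 3.9]
force: [-0.4, -0.2, 0.0]
grip_width: 0.996
```

Run:
```python
from h import *
print(pose())
im,d,P=cloud('wrist'); save(cv2.resize(im[30:230,130:400],None,fx=2.8,fy=2.8),'w11'); np.savez('w11.npz',P=P,im=im)
for n in ('pointer','mark','bar'): print(n,[(np.round(x['centre'],1).tolist(),round(x['score'],2)) for x in manip.mark_of('wrist',n)])
c=np.array([472,-66.5])
near=np.hypot(P[...,0]-c[0],P[...,1]-c[1])
m=(P[...,2]>74)&(P[...,2]<90)&(near<38); q=P[m][:,:2]
print('bar',cv2.minAreaRect(q.astype(np.float32)),len(q))
m=(P[...,2]>68)&(near>46)&(near<62); print('mark pts',P[m].round(1)[:8],P[m].mean(0),np.argwhere(m).mean(0))
m=(P[...,2]>52)&(P[...,2]<66)&(near<36); print('face',m.sum(),P[m].mean(0))
```

```text
(array([475.33942004, -99.79109349, 380.59273884]), array([-1.79954436e+02,  3.56705035e-02,  3.86541097e+00]))
pointer [([497.3, -32.1, 58.8], 0.94)]
mark [([516.5, -81.0, 62.4], 0.56)]
bar [([477.1, -66.2, 71.9], 0.62)]
bar ((472.40216064453125, -66.69902801513672), (58.23881912231445, 12.157981872558594), 54.44818115234375) 776
mark pts [[423.5 -84.5 189.1]
 [423.9 -84.8 188.2]
 [424.7 -84.5 188.8]
 [523.2 -78.2 188. ]
 [523.9 -78.1 188. ]
 [524.5 -78.1 188.1]
 [423.  -84.5 191.6]
 [423.3 -84.7 190.7]] [469.9465249  -76.03544623 278.97898965] [266.15909944 241.27102653]
face 3082 [471.90051561 -65.36877782  59.59582411]
```

View pics/w11.png

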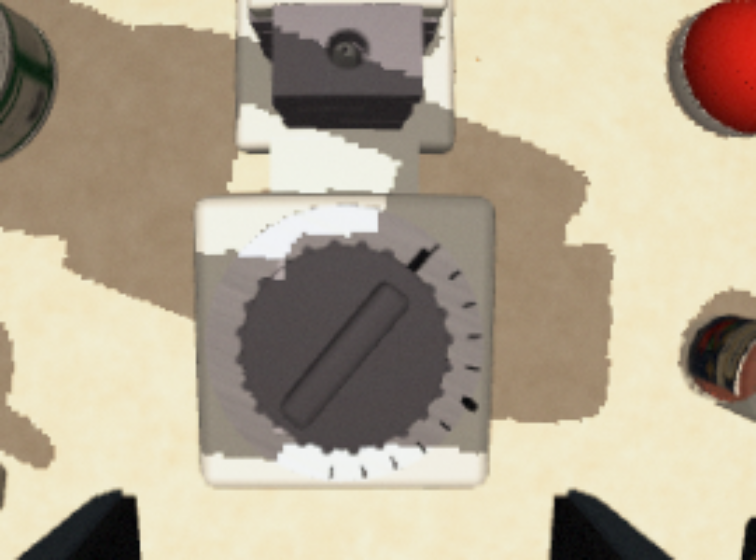

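Run:
```python
from h import *
z=np.load('w11.npz'); P,im=z['P'],z['im'].astype(int)
c=np.array([472.7,-66.5]); g=im.sum(2)/3
dx=P[...,0]-c[0];dy=P[...,1]-c[1]; r=np.hypot(dx,dy); a=np.degrees(np.arctan2(dy,dx))
for n,lo,hi in (('mark',-45,-5),('ptr',35,75)):
    m=(r>42)&(r<60)&(a>lo)&(a<hi)&(P[...,2]<120)&(g<75)
    for v,u in np.argwhere(m): print(n,v,u,g[v,u].round(),P[v,u].round(1),r[v,u].round(1),a[v,u].round(1))
```

```text
mark 161 297 45.0 [520.6 -71.4  47.7] 48.1 -5.8
mark 161 298 32.0 [521.8 -71.4  47. ] 49.3 -5.7
mark 161 299 50.0 [522.9 -71.3  46.6] 50.5 -5.5
mark 161 300 67.0 [524.1 -71.3  46. ] 51.7 -5.4
mark 172 295 26.0 [519.6 -83.4  47.8] 49.8 -19.8
mark 172 296 11.0 [519.8 -82.5  52.7] 49.8 -18.7
mark 172 297 25.0 [521.3 -82.8  50.5] 51.2 -18.5
mark 173 295 16.0 [519.1 -83.9  51.2] 49.6 -20.5
mark 173 296 7.0 [519.6 -83.2  54.7] 49.8 -19.6
mark 173 297 10.0 [520.2 -82.6  57.8] 50.1 -18.7
mark 173 298 27.0 [521.4 -82.7  56.7] 51.3 -18.4
mark 174 295 69.0 [519.2 -84.9  51.4] 50.0 -21.6
mark 174 296 11.0 [519.3 -83.8  57.2] 49.7 -20.4
mark 174 297 17.0 [520.  -83.4  59.4] 50.2 -19.6
mark 174 298 12.0 [521.  -83.2  59.8] 51.1 -19.1
mark 174 299 28.0 [522.  -83.1  60.2] 52.0 -18.6
mark 175 296 51.0 [519.1 -84.5  59.5] 49.7 -21.2
mark 175 297 22.0 [519.9 -84.2  60.5] 50.4 -20.6
mark 175 298 11.0 [521.  -84.2  60.5] 51.4 -20.1
mark 175 299 22.0 [522.2 -84.2  59.7] 52.5 -19.7
mark 175 300 75.0 [523.  -84.   60.6] 53.3 -19.1
mark 176 297 74.0 [520.5 -85.8  57.5] 51.6 -22.0
mark 176 298 40.0 [521.3 -8
[... 696 characters left out ...]
120 283 41.0 [501.  -29.4  59.6] 46.7 52.7
ptr 121 279 23.0 [497.2 -30.7  57.9] 43.4 55.6
ptr 121 280 17.0 [498.1 -30.6  58.8] 44.0 54.7
ptr 121 281 18.0 [499.1 -30.5  58.5] 44.6 53.7
ptr 121 282 24.0 [500.1 -30.5  58.6] 45.3 52.7
ptr 122 279 16.0 [497.1 -31.7  59. ] 42.5 54.9
ptr 122 280 14.0 [498.2 -31.6  58. ] 43.2 53.8
ptr 122 281 25.0 [499.3 -31.5  57.4] 43.9 52.7
ptr 123 280 14.0 [498.2 -32.6  59. ] 42.4 53.0
ptr 123 281 48.0 [499.4 -32.6  57.2] 43.2 51.8
ptr 127 292 69.0 [512.2 -35.8  47.6] 50.0 37.9
ptr 127 293 44.0 [513.2 -35.7  47.6] 50.9 37.2
ptr 128 291 54.0 [511.2 -37.   47.7] 48.5 37.5
ptr 128 292 54.0 [512.2 -36.9  48. ] 49.4 36.9
ptr 129 291 51.0 [511.4 -38.   47. ] 48.0 36.4
```

The wheel is at crop px (345,350). The pointer at (420,260) points to 54.3° and the tall mark at (468,403) sits at about -20° in world coordinates. That needs a turn of about -74°. I'll approach with the fingers narrowed.

Emit:
{"op": "send_rows", "data": {
  "commands": [
    [[-0.3, -33.4, 30], [0, 0, 39.5]],
    [[-0.3, -33.4, 30], [0, 0, 39.5]],
    [[-0.3, -33.4, 30], [0, 0, 39.5]],
    [[-0.3, -33.4, 30], [0, 0, 39.5]],
    [[-0.3, -33.4, 30], [0, 0, 39.5]],
    [[-0.3, -33.4, 30], [0, 0, 39.5]],
    [[-0.3, -33.4, 30], [0, 0, 39.5]],
    [[-0.3, -33.4, 30], [0, 0, 39.5]],
    [[-0.3, -33.4, 30], [0, 0, 39.5]],
    [[-0.3, -33.4, 30], [0, 0, 39.5]]
  ],
  "fingers": 40
}}

```text
t: 42.67
position: [472.9, -67.6, 350.9]
tcp_rot: [-180.0, -0.0, -35.7]
force: [-0.5, 1.0, -0.4]
grip_width: 0.439
```

Run:
```python
from h import *
print(pose(),manip.get_obs()['qpos'].round(1),delta([472.7,-66.5,256],-35.6))
```

```text
(array([472.85275882, -67.55248913, 350.90220376]), array([-1.79992406e+02, -2.51325558e-03, -3.56531974e+01])) [ -9.5  12.1 106.7   0.   61.2  26.1] ([-0.7, -0.8, 94.9], [-0.0, 0.0, -0.1])
```

Emit:
{"op": "send_rows", "data": {
  "commands": [
    [[-0.7, -0.8, 25], [0, 0, 0]],
    [[-0.7, -0.8, 50], [0, 0, 0]],
    [[-0.7, -0.8, 70], [0, 0, 0]],
    [[-0.7, -0.8, 82], [0, 0, 0]],
    [[-0.7, -0.8, 90], [0, 0, 0]],
    [[-0.7, -0.8, 94], [0, 0, 0]],
    [[-0.7, -0.8, 95], [0, 0, 0]],
    [[-0.7, -0.8, 95], [0, 0, 0]],
    [[-0.7, -0.8, 95], [0, 0, 0]]
  ]
}}

```text
t: 43.42
position: [473.1, -66.7, 256.6]
tcp_rot: [-180.0, -0.1, -35.7]
force: [-0.2, -0.5, -0.6]
grip_width: 0.438
```

Emit:
{"op": "send_rows", "data": {
  "commands": [
    [[0, 0, 0], [0, 0, 0]],
    [[0, 0, 0], [0, 0, 0]],
    [[0, 0, 0], [0, 0, 0]],
    [[0, 0, 0], [0, 0, 0]],
    [[0, 0, 0], [0, 0, 0]],
    [[0, 0, 0], [0, 0, 0]]
  ],
  "fingers": 4
}}

```text
t: 43.92
position: [472.9, -66.7, 256.1]
tcp_rot: [-180.0, -0.0, -35.7]
force: [0.2, -0.6, 1.3]
grip_width: 0.132
```

Emit:
{"op": "send_rows", "data": {
  "commands": [
    [[0, 0, 0], [0, 0, 5]],
    [[0, 0, 0], [0, 0, 10]],
    [[0, 0, 0], [0, 0, 15]],
    [[0, 0, 0], [0, 0, 20]],
    [[0, 0, 0], [0, 0, 25]],
    [[0, 0, 0], [0, 0, 30]],
    [[0, 0, 0], [0, 0, 35]],
    [[0, 0, 0], [0, 0, 40]],
    [[0, 0, 0], [0, 0, 40]]
  ]
}}

```text
t: 44.67
position: [473.0, -66.8, 256.0]
tcp_rot: [-180.0, -0.0, -75.8]
force: [0.3, -1.9, 1.3]
grip_width: 0.131
```

Emit:
{"op": "send_rows", "data": {
  "commands": [
    [[0, 0, 0], [0, 0, 5]],
    [[0, 0, 0], [0, 0, 10]],
    [[0, 0, 0], [0, 0, 15]],
    [[0, 0, 0], [0, 0, 20]],
    [[0, 0, 0], [0, 0, 25]],
    [[0, 0, 0], [0, 0, 30]],
    [[0, 0, 0], [0, 0, 34.3]],
    [[0, 0, 0], [0, 0, 34.3]],
    [[0, 0, 0], [0, 0, 34.3]]
  ]
}}

```text
t: 45.42
position: [473.0, -67.0, 256.0]
tcp_rot: [-179.9, -0.0, -109.8]
force: [-0.2, -3.4, 2.0]
grip_width: 0.132
```

Emit:
{"op": "send_rows", "data": {
  "commands": [
    [[0, 0, 0], [0, 0, 0]],
    [[0, 0, 0], [0, 0, 0]],
    [[0, 0, 0], [0, 0, 0]],
    [[0, 0, 0], [0, 0, 0]]
  ]
}}

```text
t: 45.75
position: [473.0, -67.0, 256.0]
tcp_rot: [-179.9, -0.0, -109.9]
force: [0.4, -4.1, 2.0]
grip_width: 0.131
```

Emit:
{"op": "send_rows", "data": {
  "commands": [
    [[0, 0, 0], [0, 0, 0]],
    [[0, 0, 0], [0, 0, 0]],
    [[0, 0, 0], [0, 0, 0]],
    [[0, 0, -30], [0, 0, 0]],
    [[0, 0, -70], [0, 0, 0]],
    [[0, 0, -110], [0, 0, 0]],
    [[0, 0, -120], [0, 0, 0]],
    [[0, 0, -120], [0, 0, 0]],
    [[0, 0, -120], [0, 0, 0]]
  ],
  "fingers": 40
}}

```text
t: 46.5
position: [472.4, -66.4, 375.4]
tcp_rot: [180.0, 0.0, -110.0]
force: [-0.4, 0.3, -0.8]
grip_width: 0.438
```

Run:
```python
from h import *
print(pose(),delta([475,-105,381],3.8))
```

```text
(array([472.37827267, -66.35689885, 375.43290365]), array([ 1.79970831e+02,  2.75492150e-02, -1.10011033e+02])) ([35.4, -15.7, -5.6], [0.0, 0.0, -113.8])
```

Emit:
{"op": "send_rows", "data": {
  "commands": [
    [[0, 38, -5], [0, 0, 0]],
    [[0, 38, -5], [0, 0, 0]],
    [[0, 38, -5], [0, 0, 0]],
    [[0, 38, -5], [0, 0, 0]],
    [[0, 38, -5], [0, 0, 0]]
  ]
}}

```text
t: 46.92
position: [437.5, -53.7, 379.9]
tcp_rot: [179.9, -0.0, -110.0]
force: [0.2, -0.0, 0.3]
grip_width: 0.433
```

Run:
```python
from h import *
im,d,P=cloud('wrist'); save(cv2.resize(im[30:230,130:400],None,fx=2.8,fy=2.8),'w12'); np.savez('w12.npz',P=P,im=im)
c=np.array([472.8,-66.6]); near=np.hypot(P[...,0]-c[0],P[...,1]-c[1])
m=(P[...,2]>74)&(P[...,2]<90)&(near<36); q=P[m][:,:2]; print('bar',cv2.minAreaRect(q.astype(np.float32)),len(q))
g=im.mean(2); a=np.degrees(np.arctan2(P[...,1]-c[1],P[...,0]-c[0]))
for lo,hi,n in ((41,47.5,'ptr'),(49.5,54,'mark')):
    m=(near>lo)&(near<hi)&(abs(a+20)<9)&(g<45)&(P[...,2]>53)&(P[...,2]<80); print(n,m.sum(),a[m].mean(),a[m].std(),P[m].mean(0))
S=tray(P,(462,93),96,109,90); print(S)
for k in ('egg_timer','jam_jar','spice_jar','salt_shaker'):
    pass
im,d,T=cloud('top'); 
for k in ('tray1','egg_timer','jam_jar','spice_jar','salt_shaker'): print(k,[(np.round(x['centre']).tolist(),round(x['score'],2)) for x in manip.mark_of('top',k)])
```

```text
bar ((472.9728088378906, -66.23387145996094), (11.47988510131836, 56.75328063964844), 69.9731216430664) 779
ptr 9 -18.81426631351827 0.6514431747907664 [513.73205249 -80.54368486  58.40050366]
mark 5 -20.283039186266958 0.5420367348168661 [520.90964597 -84.38226733  59.23029735]
([467.3, 92.3, 102.5, 4.2, 54.3, 150.5], 4064)
tray1 []
egg_timer [([635.0, 70.0, 1.0], 0.54)]
jam_jar [([635.0, 161.0, -3.0], 0.78), ([620.0, -212.0, 4.0], 0.26)]
spice_jar [([644.0, -65.0, -4.0], 0.47)]
salt_shaker [([618.0, -213.0, 3.0], 0.62)]
```

View pics/w12.png

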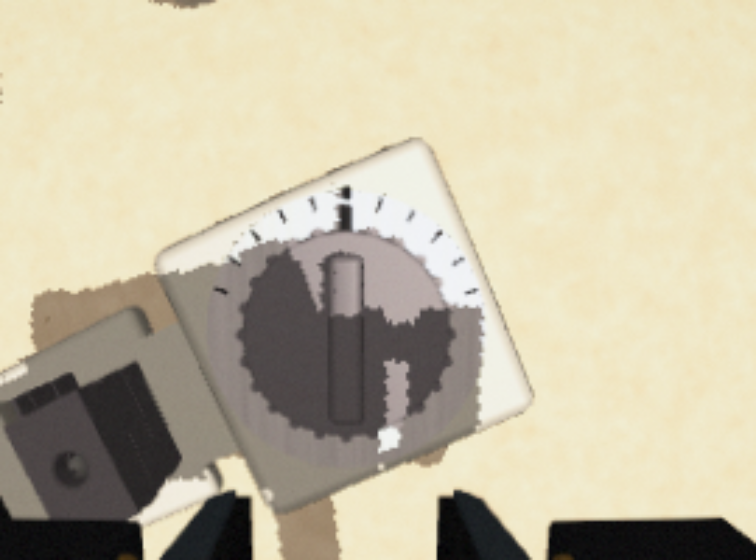

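The pointer at crop px (345,215) is in line with the tall mark at (345,192). The bar measures -20.0° against the mark's -20.3°. The robot is clear of everything, so I'll hand in.

```bash
python3 -c "
from plant import manip
print(manip.sign_off())"
```

```text
the job is handed in; nothing more can be done
None
```

I set up the dryer and handed the job in after about 47 s of robot time. All five trays (three loose, two from the pile) are on the pins with the lid on top, and the wheel is turned to the tall mark.

**Last checks:**
- **Stack:** after I let go of the lid, its centre was at (462.9, 92.6) mm. The fitted seat is at (462.3, 93.3) mm and both yaws are 3.8°. The lid top read 102.6 mm; this camera reads about 1.5 mm low, so that matches the 104 mm of a fully closed stack.
- **Pointer:** the finger bar lies at -20.0° and the mark is at -20.3°. Pixels on the pointer itself read -18.8°. The disagreement is about 1 mm at the tip, and the limit is 4 mm. In the picture the two are in line.
- **Other things:** the egg timer, jam jar, spice jar and salt shaker all read within about 5 mm of where they started. The networks found no loose tray left on the worktop.

**Disagreements:**
- While I seated the second tray, the wrist force briefly reached 46 N. That is under the 120 N wrist limit, and it fell back at once. I came down more gently after that.
- The final wheel view also gave a stack fit 5 mm off in x, with only 54 mm of the 62 mm width found. I put that down to the oblique view hiding part of the lid and relied on the earlier full view (62.4 x 150.3 mm).

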